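# Gauge the adapter sleeves and pack the good ones

### The arm

A 6-joint arm with a two-finger parallel gripper is mounted at the origin on a cart in front of the work surface, level with it; the furniture and walls round the work are solid. World frame = base frame: x ahead of the robot, y to its left, z up, the work surface at z = 0. Lengths are in m, angles in rad, forces in N, time in s.
With the tool pointing down it reaches from about 0.275 to 0.85 m from the base axis. Payload 19 kg.
Tool frame: the origin (TCP) lies between the finger pads; the fingertips stand 25 mm ahead of it and the grasp point (between the pads) lies 6 mm ahead of it (r.tip_extent is the distance from the TCP to the fingertips, in m); z points along the fingers, y is the line along which they close (so a half turn about z gives the same grasp; the last joint's range is limited). The gripper opens to 85 mm and grips with 20 to 120 N. Pads are 22 mm wide; open, the fingers measure 114 mm over their backs; the gripper's body (76 mm by 85 mm) begins 54 mm behind the grasp point. The pads swing forward as they close: fully open they stand 13 mm farther back than shut.
Start: joints at [-1.308, 0.15, 1.437, -0, 1.554, -0.134], TCP at [0.222, -0.53, 0.256] pointing down, gripper open.
Joint ranges: [-2.8, 2.8], [-0.68, 2.1], [0.12, 2.68], [-1.39, 4.53], [0.16, 2.79], [-2.81, 2.81]. Speed limits (rad/s): [1.89, 1.89, 2.22, 3.01, 3.01, 3.01].

### API

Orientations are given as a 3x3 rotation matrix whose columns are the frame's x, y, z axes.
In Python, from station import status, eyes, sign_off, r gives the robot as it stands.
- The arm moves only by the tool arm_command, never from a script. Its argument "steps" is a list of rows, each a list of 3 entries, a list of its own where there are three numbers: the shift along the tool's x, y, z in m, then the turn, a rotation vector about the tool's x, y, z in degrees, then the closure in counts, from 0 (fully open) to 255 (shut). In form: [[[x, y, z], [rx, ry, rz], fingers], ...]. A call has 1 to 10 rows; each row shifts and turns the commanded pose from where the row before left it, along the tool's axes as they then stand; what a row does not reach is not made up. A row lasts 1/12 s, in which the tool goes at most 41.7 mm and 7.16 degrees, less where a joint would pass 70% of its speed; a pose out of reach is approached as far as the arm can. A call is refused whole if a number of a shift passes 0.0417 or a number of a turn 7.16, either way. A call with a gripper value outside its range is refused whole. The fingers move at their own pace and stop on an object; "squeeze" is the grip in N (left out, the last holds). Time passes only in rows, so rows that do not move let the fingers close. It gives the time, the measured TCP pose, the force, the opening and the grip force at its end, in the units of the state.
- status.read_state(): the state, without advancing time (a new reading comes with each control period).
- eyes.read_camera(name): name is "scene" or "top" or "wrist"; returns a dict with "img" (420x560x3 uint8, blue, green, red), "range_z" (420x560 float32, m along the optical axis (not along the pixel's ray), 0 where there is no reading), "vfov" (degrees; the focal length in pixels is half the picture's height over the tangent of half this angle, whatever the lens; pixels are square), "cx", "cy" (the principal point, pixels), "R" (3x3) and "t" (3): a world point X has camera coordinates R X + t; the wrist camera has in their place "T_tool_cam" (4x4, takes a point from camera to tool coordinates, whose origin is the TCP and whose axes are the flange's). Camera axes: x right, y down, z forward; pixel columns grow to the right and rows downward; lengths in m; the calibration is good to about 2 mm. A picture is of the moment at which its call begins: read the wrist's pose just before it.
- sign_off(): hands the job in; it is judged then, once.
The state is a dict: "clock": time; "qpos": joint angles; "qd": joint speeds; "tau": joint torques, N m; "ee_pos": TCP position; "eef_rot": TCP orientation; "ft_force": force on the tool from outside, world axes, zero at the start; "moment": the same for the moment, N m; "gripper_width": finger opening in m; "gripper_force": force on a finger pad.
Only numpy, scipy, OpenCV 4.12 (cv2) and the standard library are available. Lean on these libraries where they do the work, as an engineer would, in place of code of your own. Each camera call takes 0.05 s, during which the arm holds its last target. There are 200 camera calls.

### The job

Take the beaker off the gauge pin and stand it on the bare table, clear of the gauge, then try every sleeve on the pin, pressing gently down until it is fully home or stops short. Stand the sleeves that go fully home upright in the open case and those that stop short upright on the floor of the perforated steel dish, with each sleeve's indicator rod left as the pin set it. Last of all press the case's lid shut until it latches; leave the timer, dropper bottle and tube rack where they are.

Things in the scene. Friction and masses are not known exactly. Their poses are not given: they have to be found in the camera images.
- pin_seat (a point): Point on the gauge pin's axis, on top of the gauge's fixed steel foot (88 mm round, 12 mm high), where a fitting sleeve's mouth comes to rest. From here the upright pin rises 14 mm at 16 mm diameter to a flat shoulder, then 12 mm more as a pilot nose of 8 mm diameter with a chamfered tip (tip 26 mm above this point). z is up.
- beaker: White beaker, 56 mm wide at the rim, 49 mm at its base, 69 mm tall, loose, 0.09 kg; it stands mouth down on the gauge's foot, over the pin, as its dust cover. Origin at the centre of its own base, which is uppermost while it stands mouth down, 69 mm above what it stands on; its z points down then.
- sleeve_1: Aluminium sleeve, 34 mm round, 40 mm tall, with a 44 x 6 mm foot flange, 0.1 kg, mouth down; origin at the centre of its underside, z along its axis to the closed top. The hidden blind bore in its underside, 32 mm deep, is 21 mm (goes over the whole gauge pin) or 13 mm (passes only the pilot nose); all look alike, only trying them tells. Some sleeves are absent. Grip its sides from above.
- sleeve_2: Aluminium sleeve, 34 mm round, 40 mm tall, with a 44 x 6 mm foot flange, 0.1 kg, mouth down; origin at the centre of its underside, z along its axis to the closed top. The hidden blind bore in its underside, 32 mm deep, is 21 mm (goes over the whole gauge pin) or 13 mm (passes only the pilot nose); all look alike, only trying them tells. Some sleeves are absent. Grip its sides from above.
- sleeve_3: Aluminium sleeve, 34 mm round, 40 mm tall, with a 44 x 6 mm foot flange, 0.1 kg, mouth down; origin at the centre of its underside, z along its axis to the closed top. The hidden blind bore in its underside, 32 mm deep, is 21 mm (goes over the whole gauge pin) or 13 mm (passes only the pilot nose); all look alike, only trying them tells. Some sleeves are absent. Grip its sides from above.
- sleeve_4: Aluminium sleeve, 34 mm round, 40 mm tall, with a 44 x 6 mm foot flange, 0.1 kg, mouth down; origin at the centre of its underside, z along its axis to the closed top. The hidden blind bore in its underside, 32 mm deep, is 21 mm (goes over the whole gauge pin) or 13 mm (passes only the pilot nose); all look alike, only trying them tells. Some sleeves are absent. Grip its sides from above.
- sleeve_5: Aluminium sleeve, 34 mm round, 40 mm tall, with a 44 x 6 mm foot flange, 0.1 kg, mouth down; origin at the centre of its underside, z along its axis to the closed top. The hidden blind bore in its underside, 32 mm deep, is 21 mm (goes over the whole gauge pin) or 13 mm (passes only the pilot nose); all look alike, only trying them tells. Some sleeves are absent. Grip its sides from above.
- rod_1 (a joint): Indicator rod through the closed top of sleeve_1, with an 11 mm round head. 0 m: head down, its upper face 43.5 mm above the sleeve's underside. The pin pushes it up from inside and friction (about 1.2 N) keeps it there: about 0.018 m once the sleeve was fully home on the pin, about 0.004 m after a narrow sleeve stopped on the pin's shoulder. Range to 0.020 m.
- rod_2 (a joint): Indicator rod through the closed top of sleeve_2, with an 11 mm round head. 0 m: head down, its upper face 43.5 mm above the sleeve's underside. The pin pushes it up from inside and friction (about 1.2 N) keeps it there: about 0.018 m once the sleeve was fully home on the pin, about 0.004 m after a narrow sleeve stopped on the pin's shoulder. Range to 0.020 m.
- rod_3 (a joint): Indicator rod through the closed top of sleeve_3, with an 11 mm round head. 0 m: head down, its upper face 43.5 mm above the sleeve's underside. The pin pushes it up from inside and friction (about 1.2 N) keeps it there: about 0.018 m once the sleeve was fully home on the pin, about 0.004 m after a narrow sleeve stopped on the pin's shoulder. Range to 0.020 m.
- rod_4 (a joint): Indicator rod through the closed top of sleeve_4, with an 11 mm round head. 0 m: head down, its upper face 43.5 mm above the sleeve's underside. The pin pushes it up from inside and friction (about 1.2 N) keeps it there: about 0.018 m once the sleeve was fully home on the pin, about 0.004 m after a narrow sleeve stopped on the pin's shoulder. Range to 0.020 m.
- rod_5 (a joint): Indicator rod through the closed top of sleeve_5, with an 11 mm round head. 0 m: head down, its upper face 43.5 mm above the sleeve's underside. The pin pushes it up from inside and friction (about 1.2 N) keeps it there: about 0.018 m once the sleeve was fully home on the pin, about 0.004 m after a narrow sleeve stopped on the pin's shoulder. Range to 0.020 m.
- case_floor (a point): Centre of the inner floor of the open grey case, 3 mm above the table. Frame of the case: x towards the hinge at its far side, y along its length, z up. Inside 100 mm (x) by 200 mm (y), walls 3 mm thick, rim 45 mm above the table. The case is fixed.
- lid (a joint): Lid angle, rad: 0 shut and latched, 1.57 upright, 1.9 fully back. A shallow cover, 109 mm from hinge to free edge, 208 mm wide, outer face 30 mm above the hinge axis when shut, 0.15 kg; falls shut, stays back past upright. Its front tongue first rests on a sprung catch at about 0.1 rad; pressed with some 5 to 12 N near the free edge it snaps past to 0 and is held.
- lid_hinge (a point): Middle of the lid's hinge axis, on the far rim of the case, 45 mm above the table; the axis runs along the case's y. x points away from the case, z up.
- lid_edge (a point): Middle of the lid's free edge, on its outer face; x points from the free edge to the hinge in the plane of the lid, z out of the lid's outer face.
- dish: Shallow perforated steel dish for the rejects, 207 mm wide at the rim, 34 mm high, flat floor about 100 mm across, 2 mm thick, and sloping wall. Fixed. Origin at the centre of its underside.
- pipette_carousel (a point): Point on the table under the middle of the fixed carousel of hanging pipettes, about 0.3 m tall and 0.13 m in radius with its pipettes; keep the whole gripper clear of it.
- timer: Small white bench timer, 72 x 62 x 18 mm, lying on the table left of the case; a bystander. Origin at the centre of its underside.
- dropper: Small white dropper bottle with a screw cap, 30 mm round, 62 mm tall, standing right of the dish; a bystander. Origin at the centre of its underside.
- tube_rack: Plastic tube rack with capped tubes, 62 x 105 x 42 mm, beyond the dish; a bystander. Origin at the centre of its underside.
There are look-alikes about, which are no part of the job. What is shaped like the sleeve_4 but yellow is not meant.

How it is judged:
On the way, in this order (a step that is already met when the one before it is completed fails the run):
1. the beaker stands on the table, clear of the gauge (horizontal distance between beaker and pin_seat above 0.08 m and horizontal distance between beaker and dish above 0.125 m and ((angle between beaker's own z axis and vertical above 3.04 rad and height (world z) of beaker between 0.066 and 0.0715 m) or (angle between beaker's own z axis and vertical below 0.1 rad and height (world z) of beaker below 0.002 m))), for 0.2 s.
2. with the lid still open, every fitting sleeve stands in the case with its rod fully up and every other sleeve stands in the dish with its rod slightly up (value of joint each of rod_1, rod_3, rod_4 above 0.015 m and x of sleeve_1 in the frame of case_floor between -0.05 and 0.05 m and y of sleeve_1 in the frame of case_floor between -0.1 and 0.1 m and height (world z) of each of sleeve_1, sleeve_3, sleeve_4 below 0.01 m and angle between each of sleeve_1, sleeve_3, sleeve_4, sleeve_2, sleeve_5's own z axis and vertical below 0.12 rad and x of sleeve_3 in the frame of case_floor between -0.05 and 0.05 m and y of sleeve_3 in the frame of case_floor between -0.1 and 0.1 m and x of sleeve_4 in the frame of case_floor between -0.05 and 0.05 m and y of sleeve_4 in the frame of case_floor between -0.1 and 0.1 m and value of joint rod_2 between 0.002 and 0.008 m and horizontal distance between each of sleeve_2, sleeve_5 and dish below 0.075 m and height (world z) of each of sleeve_2, sleeve_5 below 0.015 m and value of joint rod_5 between 0.002 and 0.008 m and value of joint lid above 0.3 rad), for 0.2 s.
At the end, for the whole second after the job is handed in: Wide-bore sleeves stand upright (0.12 rad) on the case floor, rod up over 15 mm; narrow ones on the dish floor within 75 mm of its centre, rod up 2-8 mm; the beaker stands on the bare table over 80 mm from the pin and 125 mm from the dish centre; lid latched (under 0.03 rad); all at rest (all of step 1 and value of joint each of rod_1, rod_3, rod_4 above 0.015 m and x of sleeve_1 in the frame of case_floor between -0.05 and 0.05 m and y of sleeve_1 in the frame of case_floor between -0.1 and 0.1 m and height (world z) of each of sleeve_1, sleeve_3, sleeve_4 below 0.01 m and angle between each of sleeve_1, sleeve_3, sleeve_4, sleeve_2, sleeve_5's own z axis and vertical below 0.12 rad and x of sleeve_3 in the frame of case_floor between -0.05 and 0.05 m and y of sleeve_3 in the frame of case_floor between -0.1 and 0.1 m and x of sleeve_4 in the frame of case_floor between -0.05 and 0.05 m and y of sleeve_4 in the frame of case_floor between -0.1 and 0.1 m and value of joint rod_2 between 0.002 and 0.008 m and horizontal distance between each of sleeve_2, sleeve_5 and dish below 0.075 m and height (world z) of each of sleeve_2, sleeve_5 below 0.015 m and value of joint rod_5 between 0.002 and 0.008 m and linear speed of each of sleeve_1, sleeve_2, sleeve_3, sleeve_4, sleeve_5, beaker below 0.02 m/s and value of joint lid below 0.03 rad); the robot touches nothing.
It fails at once if the timer is moved more than 30 mm (distance of timer from where it was at the start of the episode above 0.03 m).
It fails at once if the dropper is moved more than 30 mm (distance of dropper from where it was at the start of the episode above 0.03 m).
It fails at once if the tube rack is moved more than 30 mm (distance of tube_rack from where it was at the start of the episode above 0.03 m).
It fails at once if the gauge is pressed with more than 60 N (contact force between gauge and anything else above 40 N).
Of sleeve_1, sleeve_3, sleeve_4 only 2 to 3 are there at a start; the rules pass over those that are not, and their reading is None.
Of sleeve_2, sleeve_5 only 1 to 2 are there at a start; the rules pass over those that are not, and their reading is None.
At some moment in a run one of sleeve_1, sleeve_2, sleeve_3, sleeve_4, sleeve_5 may be knocked a few centimetres aside while the robot is not near it.
It also fails if it takes over 210 s, if anything falls off the work surface, if the arm or the gripper's body presses on something with over 40 N, if the wrist force passes 120 N, or if a joint passes its speed limit or range.

## Working session

There is one attempt and no reset: what is moved stays moved. The work goes in short steps, Python scripts to look and compute and a tool call to move; the robot and the scene stay as the last step left them, time stands still between calls to the robot, and variables do not carry over. Pictures are saved under pics/ and viewed, at most 17 in all, crops included, and the job is handed in when it is done.

Besides the shell and the picture viewer there is one more tool, called after "Call:" as name(argument=value, ...), one argument or row to a line, values as JSON. arm_command: Moves the arm, as the interface text tells. Its arguments: {"type":"object","properties":{"steps":{"type":"array"},"squeeze":{"type":"number"}},"required":["steps"]}

```bash
ls; mkdir -p pics; cat > h.py <<'E'
import numpy as np, cv2
from station import status, eyes, sign_off, r
def f(c): return 210/np.tan(np.radians(c["vfov"])/2)
def cam(n):
    s=status.read_state(); c=eyes.read_camera(n)
    if n=="wrist":
        T=np.eye(4);T[:3,:3]=np.array(s["eef_rot"]);T[:3,3]=s["ee_pos"];M=T@np.array(c["T_tool_cam"])
        c["Rw"],c["o"]=M[:3,:3],M[:3,3]
    else:
        R=np.array(c["R"]);c["Rw"],c["o"]=R.T,-R.T@np.array(c["t"])
    return c
def cloud(c):
    v,u=np.mgrid[0:420,0:560];z=c["range_z"];F=f(c)
    P=np.stack([(u-c["cx"])/F*z,(v-c["cy"])/F*z,z],-1)
    W=P@c["Rw"].T+c["o"];W[z==0]=np.nan;return W
def ray(c,u,v,h):
    d=c["Rw"]@np.array([(u-c["cx"])/f(c),(v-c["cy"])/f(c),1]);return c["o"]+d*(h-c["o"][2])/d[2]
E
python3 - <<'E'
from h import *
for n in("scene","top","wrist"):
    c=cam(n);cv2.imwrite(f"pics/{n}0.png",c["img"]);print(n,c["o"],c["Rw"][:,2],f(c))
s=status.read_state();print(s["ee_pos"],s["eef_rot"],s["ft_force"],s["gripper_width"],r.tip_extent)
E
```

```text
pics
scene [-0.51636702  0.6947297   1.25352853] [ 0.6152808  -0.40251014 -0.67780169] 460.51365908470245
top [ 0.35071991 -0.00718711  1.63900545] [ 0.12772755  0.00606214 -0.99179077] 543.9062935404303
wrist [ 0.28162613 -0.50533342  0.37337643] [-0.23829655 -0.09859018 -0.96617531] 316.51841521947057
[ 0.22214947 -0.53017989  0.25581491] [[ 9.22307137e-01  3.86457608e-01 -2.48436496e-04]
 [ 3.86457669e-01 -9.22306699e-01  9.06811877e-04]
 [ 1.21309705e-04 -9.32369255e-04 -9.99999558e-01]] [ 0.15574237 -0.12197834 -0.3384085 ] 0.08532853540696177 0.025
```

View pics/top0.png

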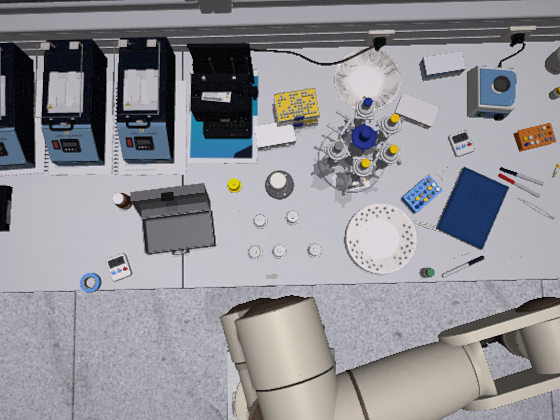

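View pics/scene0.png

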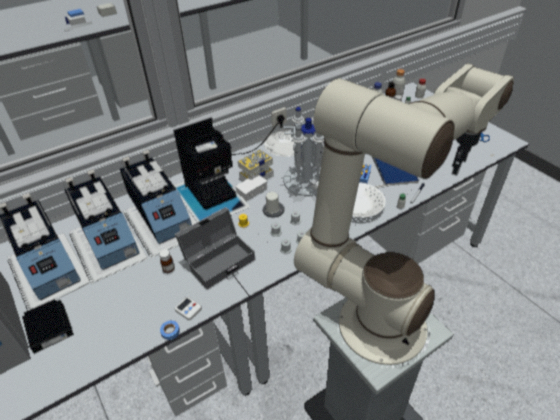

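The top view shows five grey sleeves at (260,221), (292,217), (254,252), (279,251) and (315,250). The yellow look-alike is at (234,185), the beaker on the gauge at (279,183), the case at (180,235), the dish at (381,238), the carousel at (365,140), and the timer at (119,266). The dropper, with its green cap, is at (428,272), and the tube rack at (422,193). The things that could pass for a sleeve are the yellow piece and the dropper, and I'm choosing the five grey ones.

```bash
python3 - <<'E'
from h import *
c=cam("top");W=cloud(c);np.save("top.npy",W)
for n,u,v in [("s",260,221),("s",292,217),("s",254,252),("s",279,251),("s",315,250),("yel",234,185),("beaker",279,183),("drop",428,272)]:
    w=W[v-14:v+15,u-14:u+15].reshape(-1,3);hi={"beaker":.06}.get(n,.034);w=w[(w[:,2]>hi)]
    print(n,len(w),np.nanmedian(w,0).round(4),((np.nanmin(w,0)+np.nanmax(w,0))/2).round(4),np.nanmax(w[:,2]).round(4))
print("table",W[265,200],W[270,350])
# dish: rim
w=W[195:282,335:425].reshape(-1,3);m=(w[:,2]>.022)&(w[:,2]<.045);w2=w[m];print("dish",(np.nanmin(w2,0)+np.nanmax(w2,0))/2,np.ptp(w2,0),W[238,381])
# case corners
img=c["img"];
for u,v in [(178,235),(190,235),(170,240)]:print(W[v,u])
cv2.imwrite("pics/crop1.png",cv2.resize(img[165:285,100:300],None,fx=4,fy=4,interpolation=cv2.INTER_CUBIC))
cv2.imwrite("pics/crop2.png",cv2.resize(img[165:290,200:340],None,fx=4,fy=4,interpolation=cv2.INTER_CUBIC))
w=W[183-25:183+25,279-25:279+25].reshape(-1,3);m=(w[:,2]>.008)&(w[:,2]<.016);print("foot",(np.nanmin(w[m],0)+np.nanmax(w[m],0))/2,np.ptp(w[m],0))
E
```

```text
s 99 [0.5284 0.0485 0.04  ] [0.5287 0.0498 0.0418] 0.049
s 99 [ 0.5382 -0.0492  0.0406] [ 0.5371 -0.0482  0.0423] 0.0503
s 102 [0.4346 0.0653 0.0409] [0.436  0.0666 0.0429] 0.0516
s 101 [ 0.4361 -0.0055  0.0404] [ 0.4375 -0.0056  0.0419] 0.0498
s 98 [ 0.4361 -0.111   0.041 ] [ 0.4377 -0.1114  0.0428] 0.0511
yel 97 [0.6395 0.1263 0.0402] [0.641  0.1254 0.0417] 0.0493
beaker 239 [ 0.637  -0.0077  0.081 ] [ 0.6382 -0.0077  0.075 ] 0.0899
drop 90 [ 0.3635 -0.4357  0.0586] [ 0.3626 -0.4374  0.0543] 0.0735
table [ 0.40190197  0.23288246 -0.0011696 ] [ 0.37599464 -0.21677615 -0.0022873 ]
dish [ 0.47481223 -0.32452824  0.03345128] [0.23830133 0.23607902 0.02288313] [ 0.46927078 -0.31323151  0.00278392]
[ 0.49418496  0.29944296 -0.00372088]
[0.49274393 0.26200568 0.00238102]
[0.47917333 0.32262502 0.00178068]
foot [ 0.64484862 -0.00861416  0.01198116] [0.14968194 0.14458174 0.00785831]
```

View pics/crop1.png

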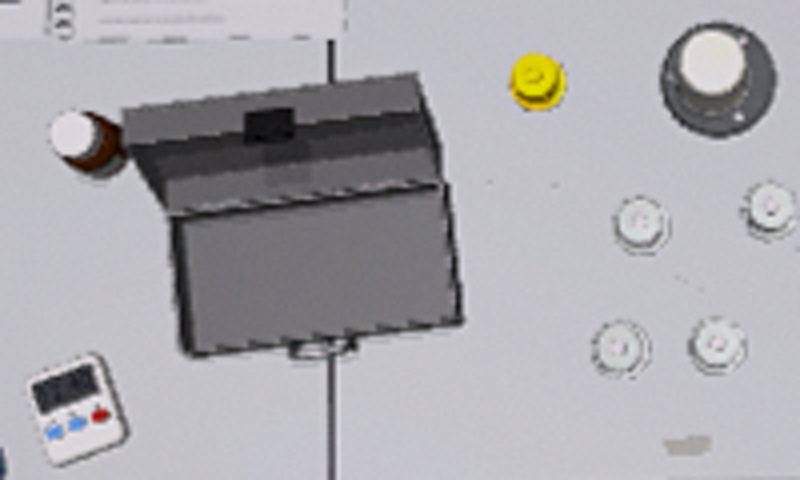

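The crop shows the case with its front rim corners at full-image pixels (147,253) and (215.5,245.5), and its rear rim corners at (143,219) and (212,211). The lid is folded back. The gauge foot is at (279.5,184.8) with the beaker on it, and the sleeves have small rod heads. The yellow lump is the look-alike.

```bash
python3 - <<'E'
from h import *
c=cam("top")
P=[ray(c,u,v,.045) for u,v in [(147,253.2),(215.5,245.5),(211.8,211.3),(143,218.8)]]
print(np.round(P,4));P=np.array(P)
print("sides",[np.linalg.norm(P[i]-P[(i+1)%4]).round(3) for i in range(4)])
print("ctr",P.mean(0),"yaw y-axis",np.degrees(np.arctan2(*(P[0]-P[1]+P[3]-P[2])[:2])))
print("foot",ray(c,279.5,184.75,.012),"carousel",ray(c,365,138,.3),"timer",ray(c,119,266,.018))
# sleeve flange via contour at top (pixel) checks
for n,u,v in [("s",260,221),("s",292,217),("s",254,252),("s",279,251),("s",315,250)]:
    W=np.load("top.npy");m=np.zeros((420,560),bool);m[v-12:v+13,u-12:u+13]=True;m&=(W[...,2]>.036)
    vv,uu=np.nonzero(m);print((uu.min()+uu.max())/2,(vv.min()+vv.max())/2,ray(c,uu.mean(),vv.mean(),.040).round(4))
E
```

```text
[[0.4387 0.3814 0.045 ]
 [0.4563 0.1802 0.045 ]
 [0.5577 0.1902 0.045 ]
 [0.5405 0.3939 0.045 ]]
sides [np.float64(0.202), np.float64(0.102), np.float64(0.204), np.float64(0.103)]
ctr [0.49830831 0.2864216  0.045     ] yaw y-axis -4.905446762751995
foot [ 0.63796807 -0.01210433  0.012     ] carousel [ 0.70107297 -0.22975546  0.3       ] timer [0.40425325 0.47121354 0.018     ]
259.5 220.0 [0.5284 0.049  0.04  ]
292.5 216.0 [ 0.5381 -0.048   0.04  ]
254.5 251.5 [0.435  0.0665 0.04  ]
279.0 250.5 [ 0.437  -0.0054  0.04  ]
315.0 250.0 [ 0.4367 -0.1109  0.04  ]
```

Call:
arm_command(
  steps=[
    [[0,0,0],[0,0,-6.73],0],
    [[0,0,0],[0,0,-6.73],0],
    [[0,0,0],[0,0,-6.73],0],
    [[0,0,0],[0,0,-6.73],0],
    [[0,0,0],[0,0,-6.73],0],
    [[0,0,0],[0,0,-6.73],0],
    [[0,0,0],[0,0,-6.73],0],
    [[0,0,0],[0,0,-6.73],0],
    [[0,0,0],[0,0,-6.73],0],
    [[0,0,0],[0,0,-6.7],0],
  ],
)

```text
clock: 1.08
ee_pos: [0.2222, -0.5303, 0.2561]
eef_rot: [[-0.006, 1.0, -0.0], [1.0, 0.006, 0.0], [0.0, -0.0, -1.0]]
ft_force: [0.8, -1.4, 0.1]
gripper_width: 0.0852
gripper_force: 0.0
```

Call:
arm_command(
  steps=[
    [[0.036,0.016,0],[0,0,0],0],
    [[0.036,0.016,0],[0,0,0],0],
    [[0.036,0.016,0],[0,0,0],0],
    [[0.036,0.016,0],[0,0,0],0],
    [[0.036,0.016,0],[0,0,0],0],
    [[0.036,0.016,0],[0,0,0],0],
    [[0.036,0.016,0],[0,0,0],0],
    [[0.036,0.016,0],[0,0,0],0],
    [[0.036,0.016,0],[0,0,0],0],
    [[0.036,0.016,0],[0,0,0],0],
  ],
)

```text
clock: 1.92
ee_pos: [0.3823, -0.1684, 0.2565]
eef_rot: [[0.0, 1.0, 0.001], [1.0, -0.0, -0.0], [-0.0, 0.001, -1.0]]
ft_force: [0.6, 0.1, 0.5]
gripper_width: 0.0854
gripper_force: 0.0
```

Call:
arm_command(
  steps=[
    [[0.026,0.026,0],[0,0,0],0],
    [[0.026,0.026,0],[0,0,0],0],
    [[0.026,0.026,0],[0,0,0],0],
    [[0.026,0.026,0],[0,0,0],0],
    [[0.026,0.026,0],[0,0,0],0],
    [[0.028,0.026,0],[0,0,0],0],
    [[0,0.034,0],[0,0,0],0],
    [[0,0.034,0],[0,0,0],0],
    [[0,0.031,0],[0,0,0],0],
    [[0,0,0],[0,0,0],0],
  ],
)

```text
clock: 2.75
ee_pos: [0.6407, -0.0121, 0.254]
eef_rot: [[-0.001, 1.0, -0.002], [1.0, 0.001, 0.001], [0.001, -0.002, -1.0]]
ft_force: [-0.7, -0.4, 0.4]
gripper_width: 0.0855
gripper_force: 0.0
```

```bash
python3 - <<'E'
from h import *
c=cam("wrist");W=cloud(c);cv2.imwrite("pics/w1.png",c["img"])
print(status.read_state()["ee_pos"])
m=(W[...,2]>.070)&(W[...,2]<.09);w=W[m];print(len(w),np.median(w,0),w.min(0),w.max(0))
E
```

```text
[ 0.6387557  -0.01217263  0.2543268 ]
4006 [ 0.65965444 -0.00996209  0.08087028] [ 0.61623926 -0.15936721  0.07000643] [0.89734397 0.07608139 0.08999373]
```

View pics/w1.png

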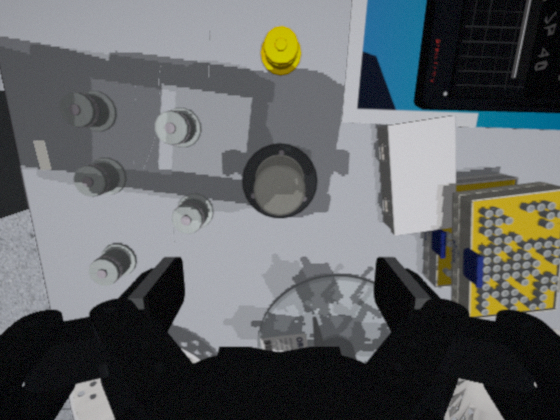

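The wrist view has the beaker at (280,192), centred between the open fingers. The sleeves are at left and the yellow look-alike at (281,48). Going down to it.

Call:
arm_command(
  steps=[
    [[0,0,0.036],[0,0,0],0],
    [[0,0,0.036],[0,0,0],0],
    [[0,0,0.036],[0,0,0],0],
    [[0,0,0.03],[0,0,0],0],
    [[0,0,0.025],[0,0,0],0],
    [[0,0,0.025],[0,0,0],0],
    [[0,0,0],[0,0,0],60],
    [[0,0,0],[0,0,0],120],
    [[0,0,0],[0,0,0],160],
    [[0,0,0],[0,0,0],160],
  ],
  squeeze=25,
)

```text
clock: 3.63
ee_pos: [0.6379, -0.0124, 0.0708]
eef_rot: [[-0.0, 1.0, 0.003], [1.0, 0.0, -0.0], [-0.0, 0.003, -1.0]]
ft_force: [-1.8, 0.1, 3.8]
gripper_width: 0.0489
gripper_force: 26.0
```

Call:
arm_command(
  steps=[
    [[0,0,0],[0,0,0],160],
    [[0,0,0],[0,0,0],160],
    [[0,0,0],[0,0,0],160],
    [[0,0,0],[0,0,0],160],
  ],
)

```text
clock: 3.97
ee_pos: [0.638, -0.0124, 0.0706]
eef_rot: [[-0.0, 1.0, 0.003], [1.0, 0.0, -0.0], [-0.0, 0.003, -1.0]]
ft_force: [-2.0, -1.1, 8.7]
gripper_width: 0.0489
gripper_force: 26.6
```

Call:
arm_command(
  steps=[
    [[0,0,-0.02],[0,0,0],160],
    [[0,0,-0.03],[0,0,0],160],
    [[0,0,-0.03],[0,0,0],160],
    [[0,0,-0.03],[0,0,0],160],
    [[0.01,-0.02,0],[0,0,0],160],
    [[0.02,-0.03,0],[0,0,0],160],
    [[0.02,-0.03,0],[0,0,0],160],
    [[0.02,-0.03,0],[0,0,0],160],
    [[0.02,-0.03,0],[0,0,0],160],
    [[0.02,-0.03,0],[0,0,0],160],
  ],
)

```text
clock: 4.8
ee_pos: [0.4657, 0.0983, 0.1793]
eef_rot: [[0.0, 1.0, 0.002], [1.0, -0.0, 0.0], [0.0, 0.002, -1.0]]
ft_force: [0.3, 0.0, -0.9]
gripper_width: 0.049
gripper_force: 26.7
```

Call:
arm_command(
  steps=[
    [[0.02,-0.03,0],[0,0,0],160],
    [[0.02,-0.03,0],[0,0,0],160],
    [[0.007,-0.03,0],[0,0,0],160],
    [[0,-0.008,0],[0,0,0],160],
    [[0,0,0.03],[0,0,0],160],
    [[0,0,0.03],[0,0,0],160],
    [[0,0,0.03],[0,0,0],160],
    [[0,0,0.014],[0,0,0],160],
    [[0,0,0],[0,0,0],160],
  ],
)

```text
clock: 5.55
ee_pos: [0.368, 0.1443, 0.0725]
eef_rot: [[0.0, 1.0, -0.003], [1.0, -0.0, -0.001], [-0.001, -0.003, -1.0]]
ft_force: [-0.0, -0.8, -1.0]
gripper_width: 0.0488
gripper_force: 26.7
```

Call:
arm_command(
  steps=[
    [[0,0,0.008],[0,0,0],160],
    [[0,0,0.004],[0,0,0],160],
    [[0,0,0.002],[0,0,0],160],
    [[0,0,0],[0,0,0],160],
  ],
)

```text
clock: 5.88
ee_pos: [0.3694, 0.1447, 0.0607]
eef_rot: [[-0.0, 1.0, 0.001], [1.0, 0.0, 0.0], [0.0, 0.001, -1.0]]
ft_force: [0.5, -0.2, -1.0]
gripper_width: 0.0492
gripper_force: 26.7
```

Call:
arm_command(
  steps=[
    [[0,0,0.002],[0,0,0],160],
    [[0,0,0.001],[0,0,0],160],
    [[0,0,0],[0,0,0],160],
  ],
)

```text
clock: 6.13
ee_pos: [0.3697, 0.1448, 0.0585]
eef_rot: [[-0.0, 1.0, 0.001], [1.0, 0.0, 0.0], [0.0, 0.001, -1.0]]
ft_force: [-6.2, -2.5, 17.2]
gripper_width: 0.0493
gripper_force: 28.5
```

Call:
arm_command(
  steps=[
    [[0,0,0],[0,0,0],100],
    [[0,0,0],[0,0,0],0],
    [[0,0,0],[0,0,0],0],
    [[0,0,-0.02],[0,0,0],0],
    [[0,0,-0.04],[0,0,0],0],
    [[0,0,-0.04],[0,0,0],0],
    [[0,0,-0.03],[0,0,0],0],
    [[-0.02,0.03,-0.01],[0,0,0],0],
    [[-0.02,0.03,0],[0,0,0],0],
    [[-0.02,0.03,0],[0,0,0],0],
  ],
)

```text
clock: 6.97
ee_pos: [0.4605, 0.084, 0.1986]
eef_rot: [[-0.001, 1.0, 0.003], [1.0, 0.001, 0.0], [0.0, 0.003, -1.0]]
ft_force: [-0.0, 1.0, 0.0]
gripper_width: 0.0853
gripper_force: 0.0
```

Call:
arm_command(
  steps=[
    [[-0.02,0.03,0],[0,0,0],0],
    [[-0.02,0.03,0],[0,0,0],0],
    [[-0.02,0.03,0],[0,0,0],0],
    [[-0.02,0.03,0],[0,0,0],0],
    [[-0.017,0.03,0],[0,0,0],0],
    [[0,0.028,0],[0,0,0],0],
    [[0,0,0],[0,0,0],0],
    [[0,0,0],[0,0,0],0],
  ],
)

```text
clock: 7.63
ee_pos: [0.6377, -0.0125, 0.1961]
eef_rot: [[0.0, 1.0, -0.002], [1.0, -0.0, 0.0], [0.0, -0.002, -1.0]]
ft_force: [-0.2, 0.8, -0.7]
gripper_width: 0.0854
gripper_force: 0.0
```

```bash
python3 - <<'E'
from h import *
c=cam("wrist");W=cloud(c);np.save("w2.npy",W);cv2.imwrite("pics/w2.png",c["img"])
print(status.read_state()["ee_pos"])
m=(W[...,2]>.032)&(abs(W[...,0]-.638)<.04)&(abs(W[...,1]+.012)<.04);w=W[m];print("nose",len(w),np.median(w,0),(w.min(0)+w.max(0))/2,np.ptp(w,0))
t=cam("top");W=cloud(t)
w=W[(abs(W[...,0]-.37)<.045)&(abs(W[...,1]-.145)<.045)&(W[...,2]>.055)];print("beaker",len(w),np.median(w,0))
cv2.imwrite("pics/t2.png",t["img"])
E
```

```text
[ 0.63694737 -0.0122155   0.19659222]
nose 26177 [0.63769386 0.00403927 0.25909201] [ 0.63799645 -0.00471562  0.15298778] [0.07999042 0.02667859 0.24187016]
beaker 171 [0.3694585  0.15378313 0.06850098]
```

View pics/w2.png

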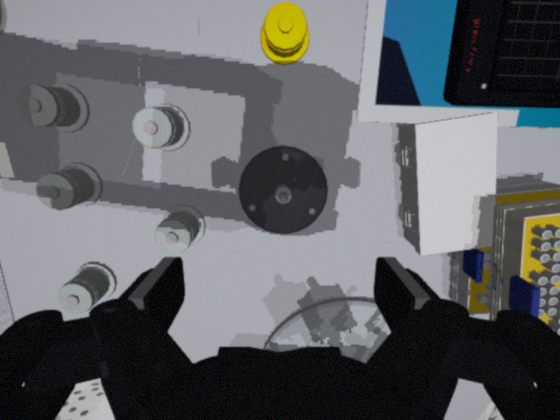

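The wrist view shows the bare gauge foot as a dark disc centred at (283,190), with the pin nose near (283,195). The beaker is on the table (top at z 0.0685).

```bash
python3 - <<'E'
from h import *
c=cam("wrist")
g=cv2.cvtColor(c["img"],cv2.COLOR_BGR2GRAY);W=cloud(c)
m=((W[...,2]>.005)&(W[...,2]<.045)).astype(np.uint8);m[:130]=0;m[245:]=0;m[:,:225]=0;m[:,340:]=0
k=max(cv2.findContours(m,0,2)[0],key=cv2.contourArea);(x,y),rad=cv2.minEnclosingCircle(k);e=cv2.fitEllipse(k);print("foot px",x,y,rad,e)
print(ray(c,x,y,.012),ray(c,*e[0],.012))
q=W[180:210,268:298];w=q[(q[...,2]>.034)&(q[...,2]<.045)];print("tip",len(w),w.mean(0));w=q[(q[...,2]>.02)];print("pin",len(w),(w.min(0)+w.max(0))/2)
w=W[(m>0)&(W[...,2]>.009)&(W[...,2]<.015)];print("foot",(w.min(0)+w.max(0))/2,np.ptp(w,0))
cv2.imwrite("pics/w3.png",cv2.resize(c["img"][140:240,230:340],None,fx=6,fy=6,interpolation=cv2.INTER_CUBIC))
print(c["o"],status.read_state()["ee_pos"])
# sleeves in wrist: top face circles by height
s=((W[...,2]>.037)&(W[...,2]<.050)).astype(np.uint8);s[310:]=0;s[:,220:]=0
for k in cv2.findContours(s,0,2)[0]:
    if cv2.contourArea(k)>300:
        (x,y),rad=cv2.minEnclosingCircle(k);print("sleeve",x,y,rad,ray(c,x,y,.040).round(4))
E
```

```text
foot px 283.59625244140625 189.5522003173828 44.40727996826172 ((283.55596923828125, 189.56838989257812), (86.55855560302734, 87.78046417236328), 86.63494110107422)
[ 0.64037075 -0.00724644  0.012     ] [ 0.64033164 -0.0072625   0.012     ]
tip 58 [ 0.64033835 -0.00906548  0.03668483]
pin 227 [ 0.64056211 -0.00919985  0.02933872]
foot [ 0.64034747 -0.00931565  0.01183602] [0.08599483 0.08707061 0.00567113]
[0.63608765 0.05280989 0.31465719] [ 0.63643603 -0.01191972  0.19744304]
sleeve 77.0 296.5 18.200374603271484 [ 0.4402 -0.1074  0.04  ]
sleeve 174.1849365234375 234.9794464111328 18.509082794189453 [ 0.5398 -0.0442  0.04  ]
sleeve 57.5 191.0 20.67012596130371 [ 0.44   -0.0032  0.04  ]
sleeve 153.94186401367188 127.18216705322266 21.337316513061523 [0.5308 0.0515 0.04  ]
sleeve 39.48484802246094 105.48484802246094 23.356050491333008 [0.438  0.0688 0.04  ]
```

View pics/w3.png

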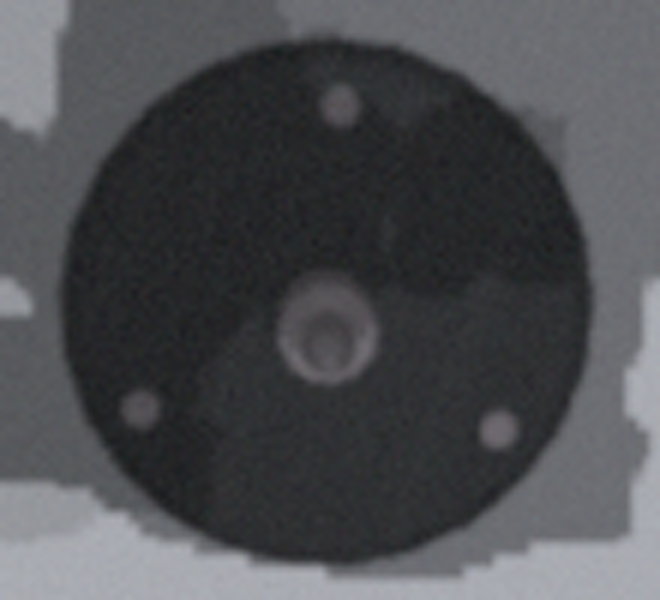

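The crop shows the foot with the pin: the shoulder ring is centred at crop (329,334), which is image (284.3,195.2).

Call:
arm_command(
  steps=[
    [[0.02,-0.03,0],[0,0,0],0],
    [[0.02,-0.03,0],[0,0,0],0],
    [[0.02,-0.03,0],[0,0,0],0],
    [[0.003,-0.016,0],[0,0,0],0],
    [[0,0,0],[0,0,0],0],
    [[0,0,0],[0,0,0],0],
  ],
)

```text
clock: 8.28
ee_pos: [0.5303, 0.0513, 0.1984]
eef_rot: [[-0.001, 1.0, 0.002], [1.0, 0.001, -0.0], [-0.0, 0.002, -1.0]]
ft_force: [-0.0, 0.9, 0.1]
gripper_width: 0.0853
gripper_force: 0.0
```

```bash
cat >> h.py <<'E'
def sleeves(c,save=None):
    W=cloud(c);g=((W[...,2]>.036)&(W[...,2]<.044)).astype(np.uint8);out=[]
    g=cv2.morphologyEx(g,cv2.MORPH_CLOSE,np.ones((5,5)));g[255:]=0
    for k in cv2.findContours(g,0,2)[0]:
        if cv2.contourArea(k)>400:
            M=np.zeros(g.shape,np.uint8);cv2.drawContours(M,[k],-1,1,-1);q=W[(M>0)&(W[...,2]>.0385)&(W[...,2]<.0425)]
            (x,y),rad=cv2.minEnclosingCircle(k);out.append((round(x,1),round(y,1),round(rad,1),ray(c,x,y,.040)[:2].round(4),((np.percentile(q,2,0)+np.percentile(q,98,0))/2)[:2].round(4)))
    return out
E
python3 - <<'E'
from h import *
c=cam("wrist");print(status.read_state()["ee_pos"])
for s in sleeves(c):print(s)
cv2.imwrite("pics/w4.png",c["img"])
d=dict(c);d["o"]=c["o"]-np.array(status.read_state()["ee_pos"])+np.array([.63655,-.01205,.197]);print("pin",ray(d,284.3,195.2,.026))
E
```

```text
[0.53099959 0.05086722 0.19813861]
(538.5, 223.0, 37.2, array([0.7673, 0.0305]), array([0.7665, 0.0293]))
(278.7, 199.5, 18.6, array([0.5298, 0.0522]), array([0.5297, 0.0515]))
(173.5, 180.5, 20.0, array([0.4372, 0.0693]), array([0.4368, 0.0691]))
(411.5, 111.0, 22.1, array([0.6404, 0.1281]), array([0.6412, 0.1282]))
(253.5, 7.0, 70.8, array([0.5102, 0.2044]), array([0.5108, 0.1971]))
pin [ 0.64062202 -0.00953256  0.026     ]
```

View pics/w4.png

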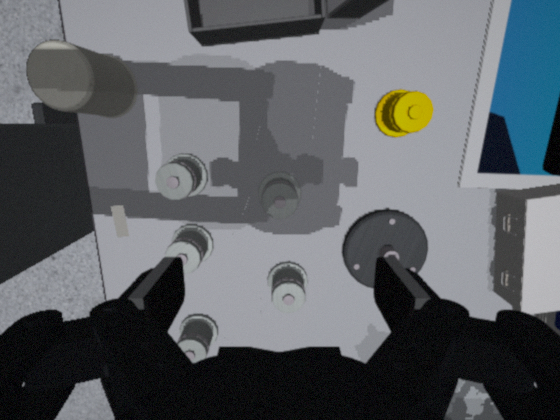

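The target sleeve is at (279,200), centred. The yellow look-alike is at (405,112), the gauge at (385,250), and the beaker stands at (85,75).

Call:
arm_command(
  steps=[
    [[0,0,0.035],[0,0,0],0],
    [[0,0,0.035],[0,0,0],0],
    [[0,0,0.035],[0,0,0],0],
    [[0,0,0.03],[0,0,0],0],
    [[0,0,0.02],[0,0,0],0],
    [[0,0,0.007],[0,0,0],0],
    [[0,0,0],[0,0,0],80],
    [[0,0,0],[0,0,0],130],
    [[0,0,0],[0,0,0],200],
    [[0,0,0],[0,0,0],200],
  ],
  squeeze=30,
)

```text
clock: 9.17
ee_pos: [0.532, 0.0507, 0.0368]
eef_rot: [[-0.0, 1.0, 0.002], [1.0, 0.0, -0.0], [-0.0, 0.002, -1.0]]
ft_force: [-0.3, 0.1, -0.2]
gripper_width: 0.0389
gripper_force: 0.0
```

Call:
arm_command(
  steps=[
    [[0,0,0],[0,0,0],200],
    [[0,0,0],[0,0,0],200],
    [[0,0,0],[0,0,0],200],
  ],
)

```text
clock: 9.42
ee_pos: [0.532, 0.0507, 0.0369]
eef_rot: [[-0.0, 1.0, 0.003], [1.0, 0.0, -0.0], [-0.0, 0.003, -1.0]]
ft_force: [-1.7, 0.4, 7.9]
gripper_width: 0.033
gripper_force: 29.3
```

```bash
python3 - <<'E'
from h import *
c=cam("wrist");print(status.read_state()["ee_pos"])
cv2.imwrite("pics/w5.png",c["img"])
E
```

```text
[0.53197318 0.05069643 0.03685604]
```

View pics/w5.png

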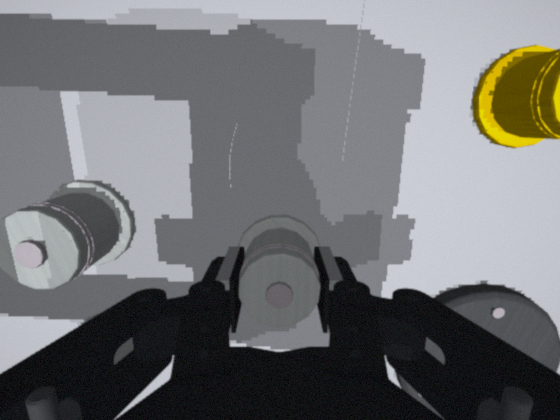

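The gripped sleeve shows its rod head at (279,294) between the pads.

```bash
python3 - <<'E'
from h import *
c=cam("wrist");print(status.read_state()["ee_pos"],ray(c,279,294,.0435),c["o"],np.round(status.read_state()["eef_rot"],4).tolist())
E
```

```text
[0.53195978 0.05068951 0.03685355] [0.53144571 0.05201223 0.0435    ] [0.53112672 0.11556218 0.15446362] [[-0.0001, 1.0, 0.0025], [1.0, 0.0001, -0.0001], [-0.0001, 0.0025, -1.0]]
```

Call:
arm_command(
  steps=[
    [[0,0,-0.02],[0,0,0],200],
    [[0,0,-0.03],[0,0,0],200],
    [[0,0,-0.03],[0,0,0],200],
    [[-0.01,0.02,-0.005],[0,0,0],200],
    [[-0.015,0.025,0],[0,0,0],200],
    [[-0.015,0.025,0],[0,0,0],200],
    [[-0.015,0.025,0],[0,0,0],200],
    [[-0.005,0.014,0],[0,0,0],200],
    [[0,0,0],[0,0,0],200],
    [[0,0,0],[0,0,0],200],
  ],
)

```text
clock: 10.35
ee_pos: [0.6404, -0.0095, 0.1205]
eef_rot: [[0.0, 1.0, 0.0], [1.0, -0.0, 0.0], [0.0, 0.0, -1.0]]
ft_force: [-0.6, 0.2, -0.6]
gripper_width: 0.0333
gripper_force: 30.4
```

Call:
arm_command(
  steps=[
    [[-0.001,0.0005,0.02],[0,0,0],200],
    [[0,0,0.02],[0,0,0],200],
    [[0,0,0.005],[0,0,0],200],
    [[0,0,0.004],[0,0,0],200],
    [[0,0,0.003],[0,0,0],200],
    [[0,0,0.002],[0,0,0],200],
    [[0,0,0],[0,0,0],200],
  ],
)

```text
clock: 10.93
ee_pos: [0.6408, -0.0101, 0.0669]
eef_rot: [[-0.0, 1.0, 0.001], [1.0, 0.0, 0.0], [0.0, 0.001, -1.0]]
ft_force: [-0.1, -0.2, -0.9]
gripper_width: 0.0335
gripper_force: 30.4
```

Call:
arm_command(
  steps=[
    [[0,0,0.002],[0,0,0],200],
    [[0,0,0.002],[0,0,0],200],
    [[0,0,0.001],[0,0,0],200],
    [[0,0,0],[0,0,0],200],
  ],
)

```text
clock: 11.27
ee_pos: [0.6407, -0.0103, 0.0613]
eef_rot: [[-0.0, 1.0, 0.0], [1.0, 0.0, 0.0], [0.0, 0.0, -1.0]]
ft_force: [0.0, -0.3, -0.4]
gripper_width: 0.0332
gripper_force: 30.5
```

Call:
arm_command(
  steps=[
    [[0,0,0.003],[0,0,0],200],
    [[0,0,0.002],[0,0,0],200],
    [[0,0,0.002],[0,0,0],200],
    [[0,0,0.002],[0,0,0],200],
    [[0,0,0.001],[0,0,0],200],
    [[0,0,0],[0,0,0],200],
  ],
)

```text
clock: 11.77
ee_pos: [0.6405, -0.0103, 0.0509]
eef_rot: [[-0.0, 1.0, -0.001], [1.0, 0.0, 0.0], [0.0, -0.001, -1.0]]
ft_force: [-0.7, -0.3, -0.7]
gripper_width: 0.0336
gripper_force: 30.5
```

Call:
arm_command(
  steps=[
    [[0,0,0.001],[0,0,0],200],
    [[0,0,0.001],[0,0,0],200],
    [[0,0,0],[0,0,0],200],
  ],
)

```text
clock: 12.02
ee_pos: [0.6405, -0.0102, 0.0491]
eef_rot: [[-0.0, 1.0, -0.0], [1.0, 0.0, 0.0], [0.0, -0.0, -1.0]]
ft_force: [0.2, 0.7, -0.1]
gripper_width: 0.0331
gripper_force: 30.5
```

Call:
arm_command(
  steps=[
    [[0,0,0.001],[0,0,0],200],
    [[0,0,0.001],[0,0,0],200],
    [[0,0,0],[0,0,0],200],
  ],
)

```text
clock: 12.27
ee_pos: [0.6407, -0.0102, 0.0489]
eef_rot: [[-0.0, 1.0, 0.001], [1.0, 0.0, -0.0], [-0.0, 0.001, -1.0]]
ft_force: [-10.8, 0.8, 20.7]
gripper_width: 0.0327
gripper_force: 32.3
```

Wide bore: the sleeve is fully home at TCP z 0.0489. Next I'll lift it and carry it to the case.

Call:
arm_command(
  steps=[
    [[0,0,-0.005],[0,0,0],200],
    [[0,0,-0.02],[0,0,0],200],
    [[0,0,-0.035],[0,0,0],200],
    [[0,0,-0.035],[0,0,0],200],
    [[0.015,-0.025,0],[0,0,0],200],
    [[0.015,-0.025,0],[0,0,0],200],
    [[0.015,-0.025,0],[0,0,0],200],
    [[0.015,-0.025,0],[0,0,0],200],
    [[0.015,-0.025,0],[0,0,0],200],
    [[0.015,-0.026,0],[0,0,0],200],
  ],
)

```text
clock: 13.1
ee_pos: [0.4884, 0.0802, 0.1423]
eef_rot: [[0.0, 1.0, 0.0], [1.0, -0.0, 0.0], [0.0, 0.0, -1.0]]
ft_force: [0.2, 0.2, -0.5]
gripper_width: 0.0332
gripper_force: 30.4
```

```bash
python3 - <<'E'
from h import *
c=cam("wrist");e=np.array(status.read_state()["ee_pos"]);print(e);W=cloud(c)
cv2.imwrite("pics/w6.png",c["img"])
q=W[270:310,262:298]-e;print("head z rel TCP",np.nanpercentile(q[...,2],[5,50,95]))
E
```

```text
[0.48463714 0.08241381 0.14217689]
head z rel TCP [0.00236278 0.00341934 0.01779935]
```

View pics/w6.png

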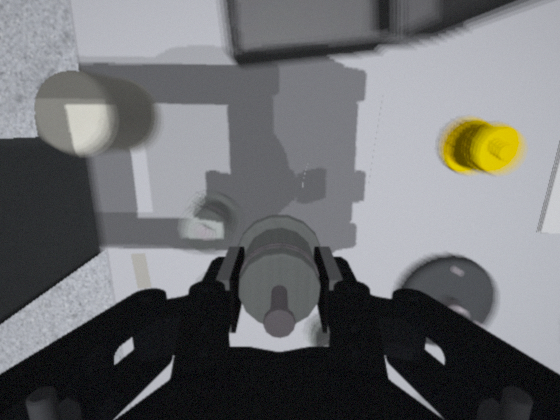

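The rod is up, with its head at (279,319) on a visible stalk.

Call:
arm_command(
  steps=[
    [[0.034,0,0],[0,0,0],200],
    [[0.034,0,0],[0,0,0],200],
    [[0.034,0,0],[0,0,0],200],
    [[0.034,0,0],[0,0,0],200],
    [[0.034,0,0],[0,0,0],200],
    [[0.034,0,0],[0,0,0],200],
    [[0.034,0,0],[0,0,0],200],
    [[0.03,0,0],[0,0,0],200],
    [[0,0,0],[0,0,0],200],
    [[0,0,0],[0,0,0],200],
  ],
)

```text
clock: 13.98
ee_pos: [0.4892, 0.3489, 0.1419]
eef_rot: [[-0.002, 1.0, -0.001], [1.0, 0.002, -0.0], [-0.0, -0.001, -1.0]]
ft_force: [-0.4, -0.3, -0.7]
gripper_width: 0.0333
gripper_force: 30.4
```

```bash
python3 - <<'E'
from h import *
c=cam("wrist");e=np.array(status.read_state()["ee_pos"]);print(e);W=cloud(c)
cv2.imwrite("pics/w7.png",c["img"])
E
```

```text
[0.48938197 0.3478924  0.14203388]
```

View pics/w7.png

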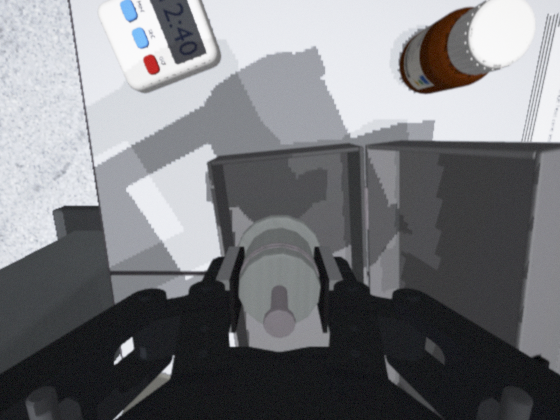

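```bash
python3 - <<'E'
from h import *
c=cam("wrist")
a=ray(c,213,162,.045);b=ray(c,363,148,.045);print(a,b,np.linalg.norm(a-b));m=(a+b)/2;y=np.array([-.087,.996,0]);print("centre",m-y*.103)
E
```

```text
[0.44423176 0.38890502 0.045     ] [0.5447539  0.39836386 0.045     ] 0.10096618156362216
centre [0.50345383 0.29104644 0.045     ]
```

The far rim corners at (213,162) and (363,148) put the case centre at about (0.503,0.291). I'll shift 3 mm and lower.

Call:
arm_command(
  steps=[
    [[0,0.003,0.02],[0,0,0],200],
    [[0,0,0.03],[0,0,0],200],
    [[0,0,0.025],[0,0,0],200],
    [[0,0,0.015],[0,0,0],200],
    [[0,0,0.006],[0,0,0],200],
    [[0,0,0.003],[0,0,0],200],
    [[0,0,0.001],[0,0,0],200],
    [[0,0,0.001],[0,0,0],200],
    [[0,0,0],[0,0,0],200],
  ],
)

```text
clock: 14.83
ee_pos: [0.4931, 0.3478, 0.0424]
eef_rot: [[0.0, 1.0, 0.001], [1.0, -0.0, 0.001], [0.001, 0.001, -1.0]]
ft_force: [0.7, -0.3, -0.8]
gripper_width: 0.0331
gripper_force: 30.4
```

Call:
arm_command(
  steps=[
    [[0,0,0.001],[0,0,0],200],
    [[0,0,0.001],[0,0,0],200],
    [[0,0,0],[0,0,0],200],
    [[0,0,0],[0,0,0],125],
    [[0,0,0],[0,0,0],125],
    [[0,0,0],[0,0,0],125],
  ],
)

```text
clock: 15.33
ee_pos: [0.4926, 0.3478, 0.0394]
eef_rot: [[-0.0, 1.0, -0.0], [1.0, 0.0, 0.0], [0.0, -0.0, -1.0]]
ft_force: [0.0, 0.2, -0.3]
gripper_width: 0.0435
gripper_force: 0.0
```

Call:
arm_command(
  steps=[
    [[0,0,-0.02],[0,0,0],125],
    [[0,0,-0.04],[0,0,0],125],
    [[0,0,-0.04],[0,0,0],125],
    [[0,0,-0.04],[0,0,0],0],
    [[-0.02,-0.004,-0.018],[0,0,0],0],
    [[-0.035,-0.007,0],[0,0,0],0],
    [[-0.035,-0.007,0],[0,0,0],0],
    [[-0.035,-0.007,0],[0,0,0],0],
    [[-0.035,-0.007,0],[0,0,0],0],
    [[-0.035,-0.007,0],[0,0,0],0],
  ],
)

```text
clock: 16.17
ee_pos: [0.4529, 0.1514, 0.1973]
eef_rot: [[-0.001, 1.0, 0.0], [1.0, 0.001, 0.0], [0.0, 0.0, -1.0]]
ft_force: [1.6, 0.3, 0.1]
gripper_width: 0.0853
gripper_force: 0.0
```

Call:
arm_command(
  steps=[
    [[-0.035,-0.007,0],[0,0,0],0],
    [[-0.035,-0.007,0],[0,0,0],0],
    [[-0.014,-0.002,0],[0,0,0],0],
    [[0,0,0],[0,0,0],0],
    [[0,0,0],[0,0,0],0],
  ],
)

```text
clock: 16.58
ee_pos: [0.4376, 0.0681, 0.1976]
eef_rot: [[0.002, 1.0, 0.001], [1.0, -0.002, 0.0], [0.0, 0.001, -1.0]]
ft_force: [0.8, 0.3, 0.2]
gripper_width: 0.0853
gripper_force: 0.0
```

```bash
python3 - <<'E'
from h import *
c=cam("wrist");e=np.array(status.read_state()["ee_pos"]);print(e);
for s in sleeves(c):print(s)
t=cam("top");W=cloud(t)
cv2.imwrite("pics/t3.png",cv2.resize(t["img"][165:285,120:340],None,fx=3.5,fy=3.5,interpolation=cv2.INTER_CUBIC))
w=W[(abs(W[...,0]-.493)<.02)&(abs(W[...,1]-.346)<.02)&(W[...,2]>.035)];print(len(w),np.median(w,0),w[:,2].max())
E
```

```text
[0.43775795 0.06878553 0.19747013]
(278.0, 199.0, 18.8, array([0.4363, 0.0698]), array([0.4363, 0.0691]))
(519.1, 131.9, 22.8, array([0.64  , 0.1276]), array([0.6408, 0.1281]))
(468.5, 16.1, 21.0, array([0.584 , 0.2146]), array([0.584 , 0.2155]))
(374.0, 23.0, 75.6, array([0.5113, 0.21  ]), array([0.5087, 0.2056]))
108 [0.49002177 0.34402971 0.04260997] 0.0689796652342074
```

View pics/t3.png

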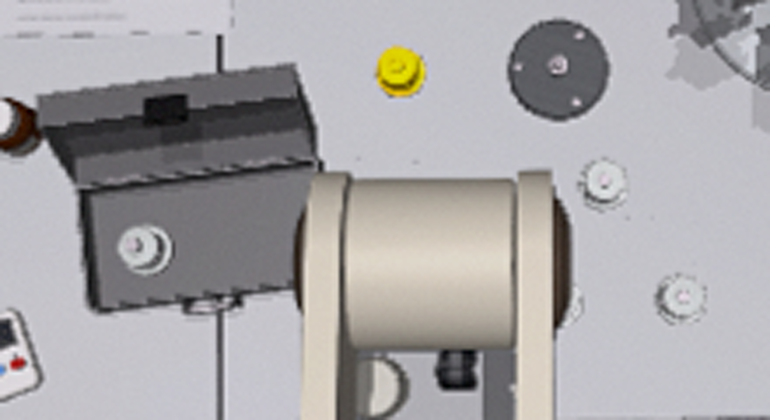

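The top crop shows sleeve 1 upright in the case at crop (143,248) with its rod up. The second sleeve is under the gripper, centred.

Call:
arm_command(
  steps=[
    [[0,0,0.035],[0,0,0],0],
    [[0,0,0.035],[0,0,0],0],
    [[0,0,0.035],[0,0,0],0],
    [[0,0,0.03],[0,0,0],0],
    [[0,0,0.02],[0,0,0],0],
    [[0,0,0.0065],[0,0,0],0],
    [[0,0,0],[0,0,0],80],
    [[0,0,0],[0,0,0],130],
    [[0,0,0],[0,0,0],200],
    [[0,0,0],[0,0,0],200],
  ],
)

```text
clock: 17.52
ee_pos: [0.4385, 0.0689, 0.0372]
eef_rot: [[-0.0, 1.0, 0.002], [1.0, 0.0, 0.0], [0.0, 0.002, -1.0]]
ft_force: [0.5, -0.2, 0.1]
gripper_width: 0.039
gripper_force: 0.0
```

Call:
arm_command(
  steps=[
    [[0,0,0],[0,0,0],200],
    [[0,0,0],[0,0,0],200],
    [[0,0,0],[0,0,0],200],
  ],
)

```text
clock: 17.77
ee_pos: [0.4384, 0.0688, 0.0372]
eef_rot: [[-0.0, 1.0, 0.002], [1.0, 0.0, 0.0], [0.0, 0.002, -1.0]]
ft_force: [-1.9, 1.9, 9.9]
gripper_width: 0.0325
gripper_force: 28.9
```

Call:
arm_command(
  steps=[
    [[0,0,-0.02],[0,0,0],200],
    [[0,0,-0.035],[0,0,0],200],
    [[0,0,-0.03],[0,0,0],200],
    [[-0.0115,0.03,0],[0,0,0],200],
    [[-0.0115,0.03,0],[0,0,0],200],
    [[-0.0115,0.03,0],[0,0,0],200],
    [[-0.0115,0.03,0],[0,0,0],200],
    [[-0.0115,0.03,0],[0,0,0],200],
    [[-0.0115,0.03,0],[0,0,0],200],
    [[-0.0105,0.023,0],[0,0,0],200],
  ],
)

```text
clock: 18.6
ee_pos: [0.6427, -0.0116, 0.1213]
eef_rot: [[0.0, 1.0, 0.001], [1.0, -0.0, -0.0], [-0.0, 0.001, -1.0]]
ft_force: [1.0, -0.1, -0.0]
gripper_width: 0.0328
gripper_force: 30.3
```

Call:
arm_command(
  steps=[
    [[0,0,0],[0,0,0],200],
    [[0,0,0],[0,0,0],200],
    [[0,0,0],[0,0,0],200],
  ],
)

```text
clock: 18.85
ee_pos: [0.6402, -0.0106, 0.121]
eef_rot: [[-0.0, 1.0, -0.0], [1.0, 0.0, 0.0], [0.0, -0.0, -1.0]]
ft_force: [0.2, -0.2, -0.1]
gripper_width: 0.0328
gripper_force: 30.3
```

Call:
arm_command(
  steps=[
    [[0,0,0.02],[0,0,0],200],
    [[0,0,0.02],[0,0,0],200],
    [[0,0,0.005],[0,0,0],200],
    [[0,0,0.004],[0,0,0],200],
    [[0,0,0.003],[0,0,0],200],
    [[0,0,0.002],[0,0,0],200],
    [[0,0,0],[0,0,0],200],
  ],
)

```text
clock: 19.43
ee_pos: [0.6408, -0.0107, 0.0674]
eef_rot: [[-0.0, 1.0, 0.001], [1.0, 0.0, 0.0], [0.0, 0.001, -1.0]]
ft_force: [0.2, -0.9, -0.2]
gripper_width: 0.0327
gripper_force: 30.3
```

Call:
arm_command(
  steps=[
    [[0,0,0.002],[0,0,0],200],
    [[0,0,0.002],[0,0,0],200],
    [[0,0,0.001],[0,0,0],200],
    [[0,0,0],[0,0,0],200],
  ],
)

```text
clock: 19.77
ee_pos: [0.6411, -0.0108, 0.063]
eef_rot: [[-0.0, 1.0, 0.001], [1.0, 0.0, -0.0], [-0.0, 0.001, -1.0]]
ft_force: [-3.6, 1.1, 11.5]
gripper_width: 0.0323
gripper_force: 31.6
```

Narrow bore: it stopped at the shoulder at TCP z 0.063. So it goes to the dish, and I'll measure the dish centre while lifting.

Call:
arm_command(
  steps=[
    [[0,0,-0.005],[0,0,0],200],
    [[0,0,-0.02],[0,0,0],200],
    [[0,0,-0.03],[0,0,0],200],
    [[0,0,-0.025],[0,0,0],200],
    [[0,-0.03,0],[0,0,0],200],
    [[0,-0.035,0],[0,0,0],200],
    [[-0.02,-0.035,0],[0,0,0],200],
    [[-0.02,-0.035,0],[0,0,0],200],
    [[-0.02,-0.03,0],[0,0,0],200],
    [[0,0,0],[0,0,0],200],
  ],
)

```text
clock: 20.6
ee_pos: [0.4717, -0.0727, 0.142]
eef_rot: [[0.001, 1.0, -0.001], [1.0, -0.001, -0.001], [-0.001, -0.001, -1.0]]
ft_force: [-0.9, 0.1, -0.9]
gripper_width: 0.0329
gripper_force: 30.5
```

```bash
python3 - <<'E'
from h import *
c=cam("wrist");e=np.array(status.read_state()["ee_pos"]);print(e);W=cloud(c)
cv2.imwrite("pics/w8.png",c["img"])
w=W[270:345,262:298]-e;print("head rel", np.nanpercentile(w[...,2],[50,95,98]))
t=cam("top");W=cloud(t);g=np.zeros((420,560),np.uint8)
g[(W[...,2]>.010)&(W[...,2]<.06)&(W[...,0]<.6)&(W[...,0]>.34)&(W[...,1]<-.19)&(W[...,1]>-.43)]=1
g=cv2.morphologyEx(g,cv2.MORPH_CLOSE,np.ones((5,5)));g=cv2.morphologyEx(g,cv2.MORPH_OPEN,np.ones((5,5)))
k=max(cv2.findContours(g,0,2)[0],key=cv2.contourArea);k=cv2.convexHull(k);el=cv2.fitEllipse(k);print(el,cv2.minEnclosingCircle(k),ray(t,*el[0],.034))
# inner floor: pixels with z<.006 near
f0=((W[...,2]<.007)&(np.hypot(W[...,0]-.473,W[...,1]+.317)<.075));w=W[f0];print("floor",(np.percentile(w,1,0)+np.percentile(w,99,0))/2,np.ptp(w,0),w.mean(0))
cv2.imwrite("pics/t4.png",cv2.resize(t["img"][190:290,330:440],None,fx=6,fy=6,interpolation=cv2.INTER_CUBIC))
E
```

```text
[ 0.47392078 -0.07195572  0.14245911]
head rel [0.00223113 0.01042546 0.01070216]
((381.3559265136719, 238.2327423095703), (70.38116455078125, 71.08988952636719), 55.50335693359375) ((382.1304626464844, 239.30296325683594), 36.688053131103516) [ 0.46629567 -0.30840702  0.034     ]
floor [ 4.68394093e-01 -3.12850102e-01 -1.34498648e-05] [0.1475572  0.14662355 0.01763574] [ 0.46807721 -0.31042994  0.00171215]
```

View pics/t4.png

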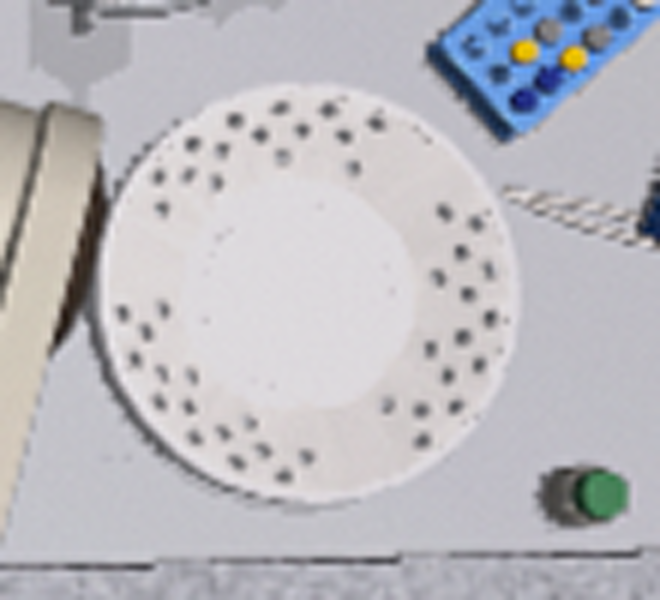

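The dish rim is centred at image (381.3,238.2). Its floor is centred at (380,238), about 110 mm across, and clear.

Call:
arm_command(
  steps=[
    [[-0.035,-0.001,0],[0,0,0],200],
    [[-0.035,-0.001,0],[0,0,0],200],
    [[-0.035,-0.001,0],[0,0,0],200],
    [[-0.035,-0.001,0],[0,0,0],200],
    [[-0.035,-0.001,0],[0,0,0],200],
    [[-0.035,-0.001,0],[0,0,0],200],
    [[-0.03,0,0],[0,0,0],200],
    [[-0.018,0,0],[0,0,0],200],
    [[0,0,0],[0,0,0],200],
    [[0,0,0],[0,0,0],200],
  ],
)

```text
clock: 21.53
ee_pos: [0.4702, -0.329, 0.1413]
eef_rot: [[0.001, 1.0, -0.0], [1.0, -0.001, 0.001], [0.001, -0.0, -1.0]]
ft_force: [-0.1, 0.4, -1.4]
gripper_width: 0.0331
gripper_force: 30.5
```

```bash
python3 - <<'E'
from h import *
c=cam("wrist");e=np.array(status.read_state()["ee_pos"]);print(e);W=cloud(c)
cv2.imwrite("pics/w9.png",c["img"])
E
```

```text
[ 0.47012805 -0.32819906  0.14138345]
```

View pics/w9.png

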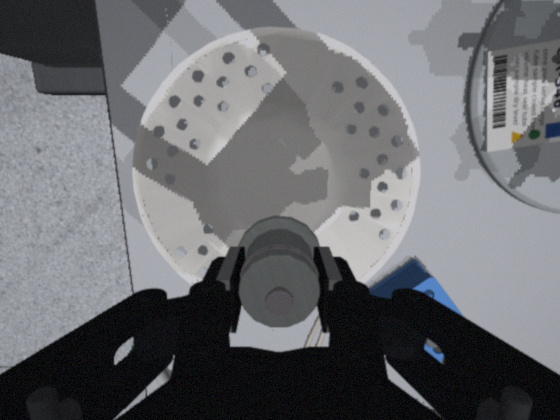

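The dish rim in this wrist view runs u 133–420 with its top at v 28, so the centre is about (276.5,171). I'll check that position.

```bash
python3 - <<'E'
from h import *
c=cam("wrist");e=np.array(status.read_state()["ee_pos"])
a=ray(c,133,165,.034);b=ray(c,420,172,.034);t=ray(c,277,28,.034);print((a+b)/2,np.linalg.norm(a-b),t, t[1]-.1035)
E
```

```text
[ 0.46802524 -0.29272597  0.034     ] 0.20409649526432336 [ 0.46821239 -0.20306071  0.034     ] -0.3065607103992346
```

Call:
arm_command(
  steps=[
    [[-0.003,-0.002,0.02],[0,0,0],200],
    [[0,0,0.03],[0,0,0],200],
    [[0,0,0.025],[0,0,0],200],
    [[0,0,0.015],[0,0,0],200],
    [[0,0,0.006],[0,0,0],200],
    [[0,0,0.003],[0,0,0],200],
    [[0,0,0.001],[0,0,0],200],
    [[0,0,0.001],[0,0,0],200],
    [[0,0,0],[0,0,0],200],
  ],
)

```text
clock: 22.38
ee_pos: [0.4681, -0.3319, 0.0417]
eef_rot: [[-0.0, 1.0, 0.001], [1.0, 0.0, -0.001], [-0.001, 0.001, -1.0]]
ft_force: [-0.2, -0.3, -1.8]
gripper_width: 0.0331
gripper_force: 30.5
```

Call:
arm_command(
  steps=[
    [[0,0,0.001],[0,0,0],200],
    [[0,0,0.001],[0,0,0],200],
    [[0,0,0],[0,0,0],200],
    [[0,0,0],[0,0,0],125],
    [[0,0,0],[0,0,0],125],
    [[0,0,0],[0,0,0],125],
  ],
)

```text
clock: 22.88
ee_pos: [0.4677, -0.3318, 0.0389]
eef_rot: [[-0.0, 1.0, 0.0], [1.0, 0.0, -0.0], [-0.0, 0.0, -1.0]]
ft_force: [-0.3, -0.4, 0.3]
gripper_width: 0.0434
gripper_force: 0.0
```

Call:
arm_command(
  steps=[
    [[0,0,-0.02],[0,0,0],125],
    [[0,0,-0.04],[0,0,0],125],
    [[0,0,-0.04],[0,0,0],125],
    [[0,0,-0.04],[0,0,0],0],
    [[0.02,-0.005,-0.018],[0,0,0],0],
    [[0.035,-0.005,0],[0,0,0],0],
    [[0.035,-0.005,0],[0,0,0],0],
    [[0.035,-0.005,0],[0,0,0],0],
    [[0.035,-0.005,0],[0,0,0],0],
    [[0.035,-0.003,0],[0,0,0],0],
  ],
)

```text
clock: 23.72
ee_pos: [0.4389, -0.1353, 0.1969]
eef_rot: [[0.0, 1.0, 0.0], [1.0, -0.0, -0.0], [-0.0, 0.0, -1.0]]
ft_force: [0.9, -0.1, -0.2]
gripper_width: 0.0857
gripper_force: 0.0
```

Call:
arm_command(
  steps=[
    [[0.029,0,0],[0,0,0],0],
    [[0,0,0],[0,0,0],0],
    [[0,0,0],[0,0,0],0],
    [[0,0,0],[0,0,0],0],
  ],
)

```text
clock: 24.05
ee_pos: [0.4398, -0.108, 0.197]
eef_rot: [[-0.001, 1.0, 0.0], [1.0, 0.001, -0.0], [-0.0, 0.0, -1.0]]
ft_force: [0.7, 0.1, 0.5]
gripper_width: 0.0857
gripper_force: 0.0
```

```bash
python3 - <<'E'
from h import *
c=cam("wrist");e=np.array(status.read_state()["ee_pos"]);print(e);
for s in sleeves(c):print(s)
cv2.imwrite("pics/w10.png",c["img"])
t=cam("top");W=cloud(t);cv2.imwrite("pics/t5.png",t["img"])
w=W[(abs(W[...,0]-.466)<.03)&(abs(W[...,1]+.335)<.03)&(W[...,2]>.036)];print(len(w),np.median(w,0),w[:,2].max())
E
```

```text
[ 0.43976639 -0.10837389  0.19685087]
(277.6, 201.5, 18.7, array([ 0.4381, -0.1086]), array([ 0.438 , -0.1093]))
(395.7, 128.3, 21.2, array([ 0.5373, -0.0453]), array([ 0.5383, -0.0461]))
(278.0, 75.1, 22.1, array([ 0.4384, -0.0038]), array([ 0.4381, -0.004 ]))
99 [ 0.46536301 -0.33292029  0.04335381] 0.05563804113613968
```

Call:
arm_command(
  steps=[
    [[-0.0015,0,0.035],[0,0,0],0],
    [[0,0,0.035],[0,0,0],0],
    [[0,0,0.035],[0,0,0],0],
    [[0,0,0.03],[0,0,0],0],
    [[0,0,0.02],[0,0,0],0],
    [[0,0,0.006],[0,0,0],0],
    [[0,0,0],[0,0,0],80],
    [[0,0,0],[0,0,0],130],
    [[0,0,0],[0,0,0],200],
    [[0,0,0],[0,0,0],200],
  ],
)

```text
clock: 24.98
ee_pos: [0.4404, -0.1097, 0.0372]
eef_rot: [[0.0, 1.0, 0.002], [1.0, -0.0, -0.001], [-0.001, 0.002, -1.0]]
ft_force: [0.7, -0.2, 0.6]
gripper_width: 0.039
gripper_force: 0.0
```

Call:
arm_command(
  steps=[
    [[0,0,0],[0,0,0],200],
    [[0,0,0],[0,0,0],200],
    [[0,0,0],[0,0,0],200],
  ],
)

```text
clock: 25.23
ee_pos: [0.4404, -0.1096, 0.0372]
eef_rot: [[-0.0, 1.0, 0.002], [1.0, 0.0, -0.001], [-0.001, 0.002, -1.0]]
ft_force: [-2.3, -0.8, 8.8]
gripper_width: 0.0332
gripper_force: 29.0
```

Call:
arm_command(
  steps=[
    [[0,0,-0.02],[0,0,0],200],
    [[0,0,-0.035],[0,0,0],200],
    [[0,0,-0.03],[0,0,0],200],
    [[0.015,0.03,0],[0,0,0],200],
    [[0.015,0.03,0],[0,0,0],200],
    [[0.015,0.03,0],[0,0,0],200],
    [[0.015,0.03,0],[0,0,0],200],
    [[0.015,0.03,0],[0,0,0],200],
    [[0.015,0.03,0],[0,0,0],200],
    [[0.0092,0.0208,0],[0,0,0],200],
  ],
)

```text
clock: 26.07
ee_pos: [0.6426, -0.0084, 0.1214]
eef_rot: [[-0.001, 1.0, 0.001], [1.0, 0.001, 0.0], [0.0, 0.001, -1.0]]
ft_force: [-0.8, -0.1, -2.0]
gripper_width: 0.0329
gripper_force: 30.4
```

Call:
arm_command(
  steps=[
    [[0,0,0],[0,0,0],200],
    [[0,0,0],[0,0,0],200],
    [[0,0,0],[0,0,0],200],
  ],
)

```text
clock: 26.32
ee_pos: [0.64, -0.0101, 0.121]
eef_rot: [[-0.0, 1.0, -0.0], [1.0, 0.0, -0.0], [-0.0, -0.0, -1.0]]
ft_force: [0.2, 0.4, -1.3]
gripper_width: 0.0331
gripper_force: 30.5
```

Call:
arm_command(
  steps=[
    [[-0.0003,0.0005,0.02],[0,0,0],200],
    [[0,0,0.02],[0,0,0],200],
    [[0,0,0.005],[0,0,0],200],
    [[0,0,0.004],[0,0,0],200],
    [[0,0,0.003],[0,0,0],200],
    [[0,0,0.002],[0,0,0],200],
    [[0,0,0],[0,0,0],200],
  ],
)

```text
clock: 26.9
ee_pos: [0.6411, -0.0105, 0.0674]
eef_rot: [[0.0, 1.0, 0.001], [1.0, -0.0, -0.0], [-0.0, 0.001, -1.0]]
ft_force: [-0.4, 0.4, -0.7]
gripper_width: 0.033
gripper_force: 30.5
```

Call:
arm_command(
  steps=[
    [[0,0,0.002],[0,0,0],200],
    [[0,0,0.002],[0,0,0],200],
    [[0,0,0.001],[0,0,0],200],
    [[0,0,0],[0,0,0],200],
  ],
)

```text
clock: 27.23
ee_pos: [0.6414, -0.0105, 0.063]
eef_rot: [[-0.0, 1.0, 0.001], [1.0, 0.0, -0.0], [-0.0, 0.001, -1.0]]
ft_force: [-4.2, -0.3, 11.4]
gripper_width: 0.0329
gripper_force: 31.5
```

Also narrow, so it takes the other place in the dish.

Call:
arm_command(
  steps=[
    [[0,0,-0.005],[0,0,0],200],
    [[0,0,-0.02],[0,0,0],200],
    [[0,0,-0.03],[0,0,0],200],
    [[0,0,-0.025],[0,0,0],200],
    [[0,-0.03,0],[0,0,0],200],
    [[0,-0.035,0],[0,0,0],200],
    [[-0.02,-0.035,0],[0,0,0],200],
    [[-0.02,-0.035,0],[0,0,0],200],
    [[-0.02,-0.03,0],[0,0,0],200],
    [[-0.03,-0.008,0],[0,0,0],200],
  ],
)

```text
clock: 28.07
ee_pos: [0.4645, -0.0995, 0.142]
eef_rot: [[-0.002, 1.0, -0.001], [1.0, 0.002, 0.001], [0.001, -0.001, -1.0]]
ft_force: [0.5, -0.4, 0.4]
gripper_width: 0.0328
gripper_force: 30.5
```

Call:
arm_command(
  steps=[
    [[-0.035,0,0],[0,0,0],200],
    [[-0.035,0,0],[0,0,0],200],
    [[-0.035,0,0],[0,0,0],200],
    [[-0.035,0,0],[0,0,0],200],
    [[-0.03,0,0],[0,0,0],200],
    [[-0.0135,0,0],[0,0,0],200],
    [[0,0,0],[0,0,0],200],
    [[0,0,0],[0,0,0],200],
  ],
)

```text
clock: 28.73
ee_pos: [0.4678, -0.284, 0.1416]
eef_rot: [[0.001, 1.0, -0.0], [1.0, -0.001, 0.001], [0.001, -0.0, -1.0]]
ft_force: [0.6, 0.7, -1.0]
gripper_width: 0.0327
gripper_force: 30.5
```

```bash
python3 - <<'E'
from h import *
e=np.array(status.read_state()["ee_pos"]);c=cam("wrist");print(e);W=cloud(c)
w=W[270:345,262:298]-e;print("head rel", np.nanpercentile(w[...,2],[50,95,98]))
E
```

```text
[ 0.46780914 -0.2839785   0.14164385]
head rel [0.0026175  0.01076884 0.01105732]
```

Rod at about 4 mm, good. Lowering.

Call:
arm_command(
  steps=[
    [[0,0,0.02],[0,0,0],200],
    [[0,0,0.03],[0,0,0],200],
    [[0,0,0.025],[0,0,0],200],
    [[0,0,0.015],[0,0,0],200],
    [[0,0,0.006],[0,0,0],200],
    [[0,0,0.003],[0,0,0],200],
    [[0,0,0.001],[0,0,0],200],
    [[0,0,0],[0,0,0],200],
  ],
)

```text
clock: 29.45
ee_pos: [0.4685, -0.2838, 0.0428]
eef_rot: [[-0.001, 1.0, 0.001], [1.0, 0.001, -0.001], [-0.001, 0.001, -1.0]]
ft_force: [0.5, -0.4, -0.7]
gripper_width: 0.0328
gripper_force: 30.5
```

Call:
arm_command(
  steps=[
    [[0,0,0.001],[0,0,0],200],
    [[0,0,0.001],[0,0,0],200],
    [[0,0,0.001],[0,0,0],200],
    [[0,0,0],[0,0,0],200],
  ],
)

```text
clock: 29.78
ee_pos: [0.468, -0.2839, 0.0389]
eef_rot: [[-0.0, 1.0, 0.0], [1.0, 0.0, -0.0], [-0.0, 0.0, -1.0]]
ft_force: [0.5, -0.0, -0.8]
gripper_width: 0.0331
gripper_force: 30.6
```

Call:
arm_command(
  steps=[
    [[0,0,0],[0,0,0],125],
    [[0,0,0],[0,0,0],125],
    [[0,0,0],[0,0,0],125],
    [[0,0,-0.02],[0,0,0],125],
    [[0,0,-0.04],[0,0,0],125],
    [[0,0,-0.04],[0,0,0],125],
    [[0,0,-0.04],[0,0,0],0],
    [[0.0175,0,-0.018],[0,0,0],0],
    [[0.035,0.005,0],[0,0,0],0],
    [[0.035,0.01,0],[0,0,0],0],
  ],
)

```text
clock: 30.62
ee_pos: [0.4828, -0.1963, 0.1984]
eef_rot: [[0.002, 1.0, 0.002], [1.0, -0.002, -0.001], [-0.001, 0.002, -1.0]]
ft_force: [0.3, 0.9, -0.8]
gripper_width: 0.0856
gripper_force: 0.0
```

Call:
arm_command(
  steps=[
    [[0.035,0.01,0],[0,0,0],0],
    [[0.035,0.015,0],[0,0,0],0],
    [[0.035,0.015,0],[0,0,0],0],
    [[0.03,0.015,0],[0,0,0],0],
    [[0.0145,0.001,0],[0,0,0],0],
    [[0,0,0],[0,0,0],0],
    [[0,0,0],[0,0,0],0],
    [[0,0,0],[0,0,0],0],
  ],
)

```text
clock: 31.28
ee_pos: [0.5388, -0.0474, 0.1968]
eef_rot: [[-0.0, 1.0, -0.0], [1.0, 0.0, -0.0], [-0.0, -0.0, -1.0]]
ft_force: [0.4, 0.1, 0.2]
gripper_width: 0.0855
gripper_force: 0.0
```

```bash
python3 - <<'E'
from h import *
e=np.array(status.read_state()["ee_pos"]);c=cam("wrist");print(e);
for s in sleeves(c):print(s)
cv2.imwrite("pics/w11.png",c["img"])
t=cam("top");cv2.imwrite("pics/t6.png",cv2.resize(t["img"][160:290,120:440],None,fx=2.5,fy=2.5,interpolation=cv2.INTER_CUBIC))
E
```

```text
[ 0.53880071 -0.04740312  0.19680119]
(279.3, 198.5, 18.6, array([ 0.5386, -0.0452]), array([ 0.5387, -0.0455]))
(163.0, 151.0, 20.8, array([ 0.4391, -0.0036]), array([ 0.4387, -0.0035]))
(547.0, 147.0, 72.0, array([ 7.665e-01, -1.000e-04]), array([ 0.7659, -0.004 ]))
```

View pics/t6.png

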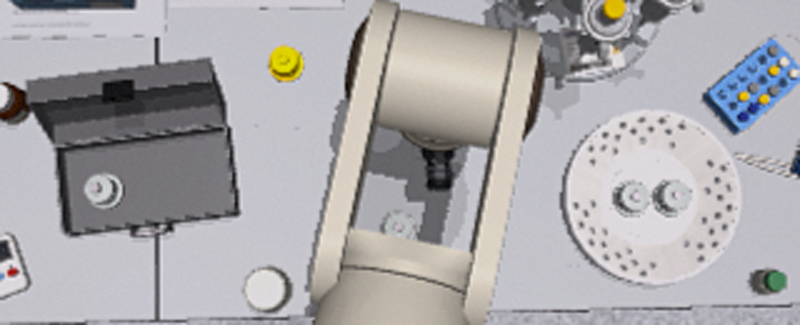

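Both narrow sleeves stand on the dish floor at crop (631,197) and (673,197), and the first wide one is in the case at (103,190). On to the fourth sleeve.

Call:
arm_command(
  steps=[
    [[0.0014,0,0.035],[0,0,0],0],
    [[0,0,0.035],[0,0,0],0],
    [[0,0,0.035],[0,0,0],0],
    [[0,0,0.03],[0,0,0],0],
    [[0,0,0.02],[0,0,0],0],
    [[0,0,0.006],[0,0,0],0],
    [[0,0,0],[0,0,0],80],
    [[0,0,0],[0,0,0],130],
    [[0,0,0],[0,0,0],200],
    [[0,0,0],[0,0,0],200],
  ],
)

```text
clock: 32.22
ee_pos: [0.5397, -0.0458, 0.0373]
eef_rot: [[0.0, 1.0, 0.002], [1.0, -0.0, -0.0], [-0.0, 0.002, -1.0]]
ft_force: [0.8, 0.1, 0.0]
gripper_width: 0.039
gripper_force: 0.0
```

Call:
arm_command(
  steps=[
    [[0,0,0],[0,0,0],200],
    [[0,0,0],[0,0,0],200],
    [[0,0,0],[0,0,0],200],
  ],
)

```text
clock: 32.47
ee_pos: [0.5396, -0.0457, 0.0373]
eef_rot: [[-0.0, 1.0, 0.002], [1.0, 0.0, -0.001], [-0.001, 0.002, -1.0]]
ft_force: [-1.9, -0.1, 8.7]
gripper_width: 0.0328
gripper_force: 29.0
```

Call:
arm_command(
  steps=[
    [[0,0,-0.02],[0,0,0],200],
    [[0,0,-0.035],[0,0,0],200],
    [[0,0,-0.03],[0,0,0],200],
    [[0.01,0.03,0],[0,0,0],200],
    [[0.01,0.03,0],[0,0,0],200],
    [[0.01,0.03,0],[0,0,0],200],
    [[0.0054,0.0118,0],[0,0,0],200],
    [[0,0,0],[0,0,0],200],
    [[0,0,0],[0,0,0],200],
    [[0,0,0],[0,0,0],200],
  ],
)

```text
clock: 33.3
ee_pos: [0.6402, -0.0102, 0.121]
eef_rot: [[-0.0, 1.0, -0.0], [1.0, 0.0, -0.0], [-0.0, -0.0, -1.0]]
ft_force: [-0.1, -0.2, -1.1]
gripper_width: 0.0331
gripper_force: 30.4
```

Call:
arm_command(
  steps=[
    [[-0.0003,0.0003,0.02],[0,0,0],200],
    [[0,0,0.02],[0,0,0],200],
    [[0,0,0.005],[0,0,0],200],
    [[0,0,0.004],[0,0,0],200],
    [[0,0,0.003],[0,0,0],200],
    [[0,0,0.002],[0,0,0],200],
    [[0,0,0],[0,0,0],200],
  ],
)

```text
clock: 33.88
ee_pos: [0.6413, -0.0105, 0.0674]
eef_rot: [[0.0, 1.0, 0.001], [1.0, -0.0, -0.0], [-0.0, 0.001, -1.0]]
ft_force: [0.1, -0.1, -1.0]
gripper_width: 0.0326
gripper_force: 30.5
```

Call:
arm_command(
  steps=[
    [[0,0,0.002],[0,0,0],200],
    [[0,0,0.002],[0,0,0],200],
    [[0,0,0.001],[0,0,0],200],
    [[0,0,0],[0,0,0],200],
  ],
)

```text
clock: 34.22
ee_pos: [0.6411, -0.0104, 0.0618]
eef_rot: [[-0.0, 1.0, 0.0], [1.0, 0.0, 0.0], [0.0, 0.0, -1.0]]
ft_force: [0.6, 0.5, -1.2]
gripper_width: 0.0333
gripper_force: 30.5
```

Passed the shoulder, so it's wide. Down to home (0.0493).

Call:
arm_command(
  steps=[
    [[0,0,0.003],[0,0,0],200],
    [[0,0,0.003],[0,0,0],200],
    [[0,0,0.002],[0,0,0],200],
    [[0,0,0.002],[0,0,0],200],
    [[0,0,0.001],[0,0,0],200],
    [[0,0,0.001],[0,0,0],200],
    [[0,0,0.001],[0,0,0],200],
    [[0,0,0.001],[0,0,0],200],
    [[0,0,0],[0,0,0],200],
  ],
)

```text
clock: 34.97
ee_pos: [0.6411, -0.0104, 0.0493]
eef_rot: [[-0.0, 1.0, 0.0], [1.0, 0.0, -0.0], [-0.0, 0.0, -1.0]]
ft_force: [-9.7, -0.2, 18.7]
gripper_width: 0.0328
gripper_force: 32.3
```

Call:
arm_command(
  steps=[
    [[0,0,-0.005],[0,0,0],200],
    [[0,0,-0.02],[0,0,0],200],
    [[0,0,-0.035],[0,0,0],200],
    [[0,0,-0.033],[0,0,0],200],
    [[0.015,-0.025,0],[0,0,0],200],
    [[0.015,-0.025,0],[0,0,0],200],
    [[0.015,-0.025,0],[0,0,0],200],
    [[0.015,-0.025,0],[0,0,0],200],
    [[0.015,-0.025,0],[0,0,0],200],
    [[0.015,-0.0185,0],[0,0,0],200],
  ],
)

```text
clock: 35.8
ee_pos: [0.4956, 0.0802, 0.1407]
eef_rot: [[0.0, 1.0, -0.001], [1.0, -0.0, 0.0], [0.0, -0.001, -1.0]]
ft_force: [0.5, 0.2, -0.6]
gripper_width: 0.0326
gripper_force: 30.5
```

Call:
arm_command(
  steps=[
    [[0.034,0,0],[0,0,0],200],
    [[0.034,0,0],[0,0,0],200],
    [[0.034,0,0],[0,0,0],200],
    [[0.034,0,0],[0,0,0],200],
    [[0.034,0,0],[0,0,0],200],
    [[0.034,0,0],[0,0,0],200],
    [[0.004,0,0],[0,0,0],200],
    [[0,0,0],[0,0,0],200],
    [[0,0,0],[0,0,0],200],
  ],
)

```text
clock: 36.55
ee_pos: [0.4973, 0.2874, 0.1406]
eef_rot: [[-0.001, 1.0, -0.001], [1.0, 0.001, -0.0], [-0.0, -0.001, -1.0]]
ft_force: [0.2, 0.3, -0.5]
gripper_width: 0.0326
gripper_force: 30.5
```

```bash
python3 - <<'E'
from h import *
e=np.array(status.read_state()["ee_pos"]);c=cam("wrist");print(e);W=cloud(c)
w=W[270:345,262:298]-e;print("head rel", np.nanpercentile(w[...,2],[50,95,98]))
E
```

```text
[0.49731128 0.28738894 0.14058574]
head rel [0.00297291 0.02438331 0.02471321]
```

Call:
arm_command(
  steps=[
    [[0,0,0.02],[0,0,0],200],
    [[0,0,0.03],[0,0,0],200],
    [[0,0,0.025],[0,0,0],200],
    [[0,0,0.015],[0,0,0],200],
    [[0,0,0.006],[0,0,0],200],
    [[0,0,0.002],[0,0,0],200],
    [[0,0,0],[0,0,0],200],
  ],
)

```text
clock: 37.18
ee_pos: [0.4979, 0.2871, 0.0434]
eef_rot: [[0.001, 1.0, 0.0], [1.0, -0.001, 0.0], [0.0, 0.0, -1.0]]
ft_force: [0.4, 0.4, -1.3]
gripper_width: 0.0324
gripper_force: 30.5
```

Call:
arm_command(
  steps=[
    [[0,0,0.001],[0,0,0],200],
    [[0,0,0.001],[0,0,0],200],
    [[0,0,0],[0,0,0],200],
  ],
)

```text
clock: 37.43
ee_pos: [0.4978, 0.2877, 0.0416]
eef_rot: [[-0.0, 1.0, 0.001], [1.0, 0.0, 0.001], [0.001, 0.001, -1.0]]
ft_force: [0.0, 0.1, -0.9]
gripper_width: 0.0327
gripper_force: 30.5
```

Call:
arm_command(
  steps=[
    [[0,0,0.0015],[0,0,0],200],
    [[0,0,0],[0,0,0],200],
    [[0,0,0],[0,0,0],125],
    [[0,0,0],[0,0,0],125],
    [[0,0,0],[0,0,0],125],
    [[0,0,-0.02],[0,0,0],125],
    [[0,0,-0.04],[0,0,0],125],
    [[0,0,-0.04],[0,0,0],125],
    [[0,0,-0.04],[0,0,0],0],
    [[-0.02,-0.004,-0.017],[0,0,0],0],
  ],
)

```text
clock: 38.27
ee_pos: [0.4947, 0.2697, 0.2017]
eef_rot: [[-0.002, 1.0, 0.006], [1.0, 0.002, 0.003], [0.003, 0.006, -1.0]]
ft_force: [1.5, -0.5, 1.2]
gripper_width: 0.0664
gripper_force: 0.0
```

Call:
arm_command(
  steps=[
    [[-0.034,-0.007,0],[0,0,0],0],
    [[-0.034,-0.007,0],[0,0,0],0],
    [[-0.034,-0.007,0],[0,0,0],0],
    [[-0.034,-0.007,0],[0,0,0],0],
    [[-0.034,-0.007,0],[0,0,0],0],
    [[-0.034,-0.007,0],[0,0,0],0],
    [[-0.034,-0.007,0],[0,0,0],0],
    [[-0.034,-0.005,0],[0,0,0],0],
    [[0,0,0],[0,0,0],0],
    [[0,0,0],[0,0,0],0],
  ],
)

```text
clock: 39.1
ee_pos: [0.4394, -0.0058, 0.1965]
eef_rot: [[0.003, 1.0, 0.0], [1.0, -0.003, 0.0], [0.0, 0.0, -1.0]]
ft_force: [0.6, 0.9, -0.4]
gripper_width: 0.0855
gripper_force: 0.0
```

```bash
python3 - <<'E'
from h import *
e=np.array(status.read_state()["ee_pos"]);c=cam("wrist");print(e);
for s in sleeves(c):print(s)
E
```

```text
[ 0.43940293 -0.00577609  0.1964771 ]
(278.4, 197.8, 18.8, array([ 0.4384, -0.0028]), array([ 0.4385, -0.0034]))
(536.9, 35.1, 26.8, array([0.6408, 0.1268]), array([0.6407, 0.1276]))
```

Call:
arm_command(
  steps=[
    [[0.001,0,0.035],[0,0,0],0],
    [[0,0,0.035],[0,0,0],0],
    [[0,0,0.035],[0,0,0],0],
    [[0,0,0.03],[0,0,0],0],
    [[0,0,0.02],[0,0,0],0],
    [[0,0,0.006],[0,0,0],0],
    [[0,0,0],[0,0,0],0],
    [[0,0,0],[0,0,0],0],
  ],
)

```text
clock: 39.82
ee_pos: [0.4401, -0.0028, 0.0362]
eef_rot: [[-0.001, 1.0, 0.001], [1.0, 0.001, 0.0], [0.0, 0.001, -1.0]]
ft_force: [0.7, 0.7, 0.2]
gripper_width: 0.0853
gripper_force: 0.0
```

Call:
arm_command(
  steps=[
    [[-0.001,0,-0.001],[0,0,0],0],
    [[0,0,0],[0,0,0],80],
    [[0,0,0],[0,0,0],130],
    [[0,0,0],[0,0,0],200],
    [[0,0,0],[0,0,0],200],
    [[0,0,0],[0,0,0],200],
    [[0,0,0],[0,0,0],200],
    [[0,0,0],[0,0,0],200],
  ],
)

```text
clock: 40.48
ee_pos: [0.4397, -0.0044, 0.0367]
eef_rot: [[0.0, 1.0, 0.0], [1.0, -0.0, 0.0], [0.0, 0.0, -1.0]]
ft_force: [-2.8, 0.4, 9.2]
gripper_width: 0.0331
gripper_force: 29.2
```

Call:
arm_command(
  steps=[
    [[0,0,-0.02],[0,0,0],200],
    [[0,0,-0.035],[0,0,0],200],
    [[0,0,-0.03],[0,0,0],200],
    [[-0.001,0.03,0],[0,0,0],200],
    [[-0.001,0.03,0],[0,0,0],200],
    [[-0.001,0.03,0],[0,0,0],200],
    [[-0.001,0.03,0],[0,0,0],200],
    [[-0.001,0.03,0],[0,0,0],200],
    [[-0.001,0.03,0],[0,0,0],200],
    [[-0.0005,0.0205,0],[0,0,0],200],
  ],
)

```text
clock: 41.32
ee_pos: [0.6421, -0.011, 0.1208]
eef_rot: [[0.0, 1.0, -0.0], [1.0, -0.0, 0.0], [0.0, -0.0, -1.0]]
ft_force: [-0.0, -1.1, 0.3]
gripper_width: 0.0336
gripper_force: 30.5
```

Call:
arm_command(
  steps=[
    [[0,0,0],[0,0,0],200],
    [[0,0,0],[0,0,0],200],
    [[0,0,0],[0,0,0],200],
  ],
)

```text
clock: 41.57
ee_pos: [0.6395, -0.0108, 0.1209]
eef_rot: [[-0.0, 1.0, -0.001], [1.0, 0.0, 0.0], [0.0, -0.001, -1.0]]
ft_force: [-1.3, -0.1, -1.0]
gripper_width: 0.0333
gripper_force: 30.5
```

Call:
arm_command(
  steps=[
    [[0,0.0008,0.02],[0,0,0],200],
    [[0,0,0.02],[0,0,0],200],
    [[0,0,0.005],[0,0,0],200],
    [[0,0,0.004],[0,0,0],200],
    [[0,0,0.003],[0,0,0],200],
    [[0,0,0.002],[0,0,0],200],
    [[0,0,0],[0,0,0],200],
  ],
)

```text
clock: 42.15
ee_pos: [0.641, -0.0109, 0.0679]
eef_rot: [[-0.0, 1.0, 0.001], [1.0, 0.0, -0.0], [-0.0, 0.001, -1.0]]
ft_force: [0.0, 0.5, -0.8]
gripper_width: 0.0332
gripper_force: 30.5
```

Call:
arm_command(
  steps=[
    [[0,0,0.002],[0,0,0],200],
    [[0,0,0.002],[0,0,0],200],
    [[0,0,0.001],[0,0,0],200],
    [[0,0,0],[0,0,0],200],
  ],
)

```text
clock: 42.48
ee_pos: [0.6409, -0.0109, 0.0623]
eef_rot: [[-0.0, 1.0, 0.0], [1.0, 0.0, 0.0], [0.0, 0.0, -1.0]]
ft_force: [0.8, 1.1, -0.1]
gripper_width: 0.0334
gripper_force: 30.6
```

Call:
arm_command(
  steps=[
    [[0,0,0.001],[0,0,0],200],
    [[0,0,0.001],[0,0,0],200],
    [[0,0,0],[0,0,0],200],
  ],
)

```text
clock: 42.73
ee_pos: [0.6408, -0.0109, 0.0602]
eef_rot: [[-0.0, 1.0, -0.0], [1.0, 0.0, 0.0], [0.0, -0.0, -1.0]]
ft_force: [0.3, -0.8, -1.0]
gripper_width: 0.0334
gripper_force: 30.6
```

Wide. Down to home.

Call:
arm_command(
  steps=[
    [[0,0,0.003],[0,0,0],200],
    [[0,0,0.002],[0,0,0],200],
    [[0,0,0.002],[0,0,0],200],
    [[0,0,0.001],[0,0,0],200],
    [[0,0,0.001],[0,0,0],200],
    [[0,0,0.001],[0,0,0],200],
    [[0,0,0.001],[0,0,0],200],
    [[0,0,0.001],[0,0,0],200],
    [[0,0,0],[0,0,0],200],
  ],
)

```text
clock: 43.48
ee_pos: [0.6409, -0.0109, 0.0488]
eef_rot: [[-0.0, 1.0, 0.0], [1.0, 0.0, 0.0], [0.0, 0.0, -1.0]]
ft_force: [-2.9, 0.3, 7.3]
gripper_width: 0.0336
gripper_force: 31.2
```

Call:
arm_command(
  steps=[
    [[0,0,0.0008],[0,0,0],200],
    [[0,0,-0.005],[0,0,0],200],
    [[0,0,-0.02],[0,0,0],200],
    [[0,0,-0.035],[0,0,0],200],
    [[0,0,-0.033],[0,0,0],200],
    [[0.01,-0.03,0],[0,0,0],200],
    [[0.01,-0.03,0],[0,0,0],200],
    [[0.01,-0.03,0],[0,0,0],200],
    [[0.015,-0.03,0],[0,0,0],200],
    [[0.02,-0.018,0],[0,0,0],200],
  ],
)

```text
clock: 44.32
ee_pos: [0.5002, 0.0541, 0.1403]
eef_rot: [[0.001, 1.0, -0.001], [1.0, -0.001, -0.0], [-0.0, -0.001, -1.0]]
ft_force: [0.4, 0.8, -0.7]
gripper_width: 0.0331
gripper_force: 30.5
```

Call:
arm_command(
  steps=[
    [[0.034,0,0],[0,0,0],200],
    [[0.034,0,0],[0,0,0],200],
    [[0.034,0,0],[0,0,0],200],
    [[0.034,0,0],[0,0,0],200],
    [[0.0275,0,0],[0,0,0],200],
    [[0.01,0,0],[0,0,0],200],
    [[0,0,0],[0,0,0],200],
    [[0,0,0],[0,0,0],200],
    [[0,0,0],[0,0,0],200],
  ],
)

```text
clock: 45.07
ee_pos: [0.5028, 0.2268, 0.1404]
eef_rot: [[0.0, 1.0, -0.0], [1.0, -0.0, -0.0], [-0.0, -0.0, -1.0]]
ft_force: [-0.3, 0.3, -1.4]
gripper_width: 0.0333
gripper_force: 30.6
```

```bash
python3 - <<'E'
from h import *
e=np.array(status.read_state()["ee_pos"]);c=cam("wrist");print(e);W=cloud(c)
w=W[270:345,262:298]-e;print("head rel", np.nanpercentile(w[...,2],[50,95,98]))
cv2.imwrite("pics/w12.png",c["img"])
E
```

```text
[0.50283101 0.22677065 0.14044237]
head rel [0.00360553 0.02498923 0.02531842]
```

View pics/w12.png

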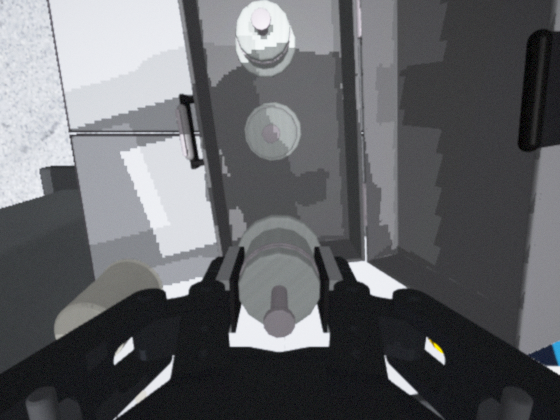

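Sleeves A at (262,30) and B at (272,132) stand in the case with rods up. Slot C below is free, so I'm lowering.

Call:
arm_command(
  steps=[
    [[0,0,0.02],[0,0,0],200],
    [[0,0,0.03],[0,0,0],200],
    [[0,0,0.025],[0,0,0],200],
    [[0,0,0.015],[0,0,0],200],
    [[0,0,0.006],[0,0,0],200],
    [[0,0,0.002],[0,0,0],200],
    [[0,0,0],[0,0,0],200],
  ],
)

```text
clock: 45.7
ee_pos: [0.5032, 0.2272, 0.043]
eef_rot: [[0.001, 1.0, 0.0], [1.0, -0.001, 0.0], [0.0, 0.0, -1.0]]
ft_force: [0.5, 1.0, -0.6]
gripper_width: 0.0334
gripper_force: 30.5
```

Call:
arm_command(
  steps=[
    [[0,0,0.001],[0,0,0],200],
    [[0,0,0.001],[0,0,0],200],
    [[0,0,0.001],[0,0,0],200],
    [[0,0,0],[0,0,0],200],
  ],
)

```text
clock: 46.03
ee_pos: [0.503, 0.2277, 0.0399]
eef_rot: [[-0.0, 1.0, 0.001], [1.0, 0.0, 0.0], [0.0, 0.001, -1.0]]
ft_force: [0.5, 0.1, -0.9]
gripper_width: 0.0335
gripper_force: 30.5
```

Call:
arm_command(
  steps=[
    [[0,0,0],[0,0,0],125],
    [[0,0,0],[0,0,0],125],
    [[0,0,0],[0,0,0],125],
    [[0,0,-0.02],[0,0,0],125],
    [[0,0,-0.04],[0,0,0],125],
    [[0,0,-0.04],[0,0,0],125],
    [[0,0,-0.04],[0,0,0],125],
    [[0,0,-0.02],[0,0,0],255],
    [[0,0,0],[0,0,0],255],
    [[0,0,0],[0,0,0],255],
  ],
)

```text
clock: 46.87
ee_pos: [0.5032, 0.2278, 0.2007]
eef_rot: [[-0.0, 1.0, 0.002], [1.0, 0.0, 0.001], [0.001, 0.002, -1.0]]
ft_force: [-0.7, -0.4, -1.3]
gripper_width: 0.0078
gripper_force: 0.0
```

```bash
python3 - <<'E'
from h import *
e=np.array(status.read_state()["ee_pos"]);c=cam("wrist");print(e);W=cloud(c)
for p in [(.493,.348),(.4975,.288),(.503,.228)]:
    w=W[(np.hypot(W[...,0]-p[0],W[...,1]-p[1])<.024)&(W[...,2]>.038)];print(len(w),np.median(w,0).round(4),np.percentile(w[:,2],97))
w=W[(W[...,2]>.10)&(W[...,2]<.2)&(W[...,0]>.56)&(W[...,0]<.7)&(W[...,1]>.2)&(W[...,1]<.4)];print("lid",len(w),w.min(0),w.max(0),w[w[:,2].argsort()[-50:]].mean(0))
# case inner edge check near wall: lid rim
t=cam("top");W=cloud(t)
for p in [(.4675,-.331),(.4675,-.283)]:
    w=W[(np.hypot(W[...,0]-p[0]+.003,W[...,1]-p[1]+.003)<.022)&(W[...,2]>.036)];print("dish",len(w),np.median(w,0).round(4),np.percentile(w[:,2],97))
E
```

```text
[0.50315129 0.22777891 0.20068839]
1510 [0.4925 0.347  0.043 ] 0.06480892630504054
1244 [0.4971 0.2879 0.0429] 0.06484434453867546
22412 [0.5035 0.2407 0.2565] 0.27657841395842736
lid 17715 [0.57628914 0.20001979 0.10000313] [0.62741982 0.36608143 0.15861275] [0.58044072 0.30193192 0.15776404]
dish 101 [ 0.4655 -0.3329  0.0435] 0.05164354196249121
dish 97 [ 0.466  -0.2845  0.0427] 0.053326642087684124
```

Call:
arm_command(
  steps=[
    [[0,0,-0.02],[0,0,0],255],
    [[0.012,0.03,0],[0,0,0],255],
    [[0.012,0.03,0],[0,0,0],255],
    [[0.012,0.03,0],[0,0,0],255],
    [[0.012,0.03,0],[0,0,0],255],
    [[0.012,0.03,0],[0,0,0],255],
    [[0.007,0.025,0],[0,0,0],255],
    [[0,0,0],[0,0,0],255],
    [[0,0,0],[0,0,0],255],
  ],
)

```text
clock: 47.72
ee_pos: [0.6782, 0.2946, 0.2163]
eef_rot: [[0.0, 1.0, -0.004], [1.0, -0.0, -0.001], [-0.001, -0.004, -1.0]]
ft_force: [-1.0, 0.8, 0.9]
gripper_width: 0.0
gripper_force: 0.0
```

```bash
python3 - <<'E'
from h import *
e=np.array(status.read_state()["ee_pos"]);c=cam("wrist");print(e);W=cloud(c)
for y in (.30,.33,.36):
  for x in np.arange(.53,.76,.02):
    w=W[(abs(W[...,0]-x)<.008)&(abs(W[...,1]-y)<.008)&(W[...,2]<.2)]; print(round(x,2),len(w) and w[:,2].max().round(3),end="; ")
  print()
E
```

```text
[0.67815579 0.29461736 0.21630478]
0.53 0; 0.55 0; 0.57 0.155; 0.59 0.158; 0.61 0.151; 0.63 0.001; 0.65 0.002; 0.67 0.2; 0.69 0.2; 0.71 0.011; 0.73 0.009; 0.75 0.116; 
0.53 0; 0.55 0; 0.57 0.002; 0.59 0.149; 0.61 0.144; 0.63 0.002; 0.65 0.002; 0.67 0.002; 0.69 0.01; 0.71 0.081; 0.73 0.101; 0.75 0.12; 
0.53 0; 0.55 0; 0.57 0.002; 0.59 0.149; 0.61 0.144; 0.63 0.002; 0.65 0.002; 0.67 0.002; 0.69 0.01; 0.71 0.08; 0.73 0.107; 0.75 0.126;
```

Call:
arm_command(
  steps=[
    [[0,-0.008,0],[0,0,0],255],
    [[0,0,0.025],[0,0,0],255],
    [[0,0,0.025],[0,0,0],255],
    [[0,0,0.02],[0,0,0],255],
    [[0,0,0.016],[0,0,0],255],
    [[0,0,0],[0,0,0],255],
  ],
)

```text
clock: 48.27
ee_pos: [0.6673, 0.2941, 0.1304]
eef_rot: [[-0.0, 1.0, -0.005], [1.0, 0.0, -0.001], [-0.001, -0.005, -1.0]]
ft_force: [-0.9, 0.0, -0.5]
gripper_width: 0.0002
gripper_force: 0.0
```

Call:
arm_command(
  steps=[
    [[0,-0.01,0],[0,0,0],255],
    [[0,-0.01,0],[0,0,0],255],
    [[0,-0.01,0],[0,0,0],255],
    [[0,-0.01,0],[0,0,0],255],
    [[0,-0.01,0],[0,0,0],255],
  ],
)

```text
clock: 48.68
ee_pos: [0.619, 0.2946, 0.1356]
eef_rot: [[-0.0, 1.0, 0.002], [1.0, 0.0, 0.001], [0.001, 0.002, -1.0]]
ft_force: [2.4, -0.6, 1.0]
gripper_width: 0.0001
gripper_force: 0.8
```

Contact (2.4 N). Continuing the push until the lid falls.

Call:
arm_command(
  steps=[
    [[0,-0.008,0],[0,0,0],255],
    [[0,-0.008,0],[0,0,0],255],
    [[0,-0.008,0],[0,0,0],255],
    [[0,-0.008,0],[0,0,0],255],
    [[0,-0.008,0],[0,0,0],255],
    [[0,-0.008,0],[0,0,0],255],
  ],
)

```text
clock: 49.18
ee_pos: [0.5735, 0.2945, 0.1394]
eef_rot: [[0.001, 1.0, 0.01], [1.0, -0.001, 0.003], [0.003, 0.01, -1.0]]
ft_force: [0.7, -0.2, 2.7]
gripper_width: -0.0007
gripper_force: 1.3
```

Call:
arm_command(
  steps=[
    [[0,-0.008,0],[0,0,0],255],
    [[0,-0.008,0],[0,0,0],255],
    [[0,-0.008,0],[0,0,0],255],
    [[0,-0.008,0],[0,0,0],255],
    [[0,0,0],[0,0,0],255],
    [[0,0,0],[0,0,0],255],
  ],
)

```text
clock: 49.68
ee_pos: [0.5394, 0.2948, 0.1336]
eef_rot: [[-0.001, 1.0, -0.0], [1.0, 0.001, 0.0], [0.0, -0.0, -1.0]]
ft_force: [-0.5, -0.8, 0.2]
gripper_width: -0.0003
gripper_force: 0.0
```

```bash
python3 - <<'E'
from h import *
c=cam("scene");cv2.imwrite("pics/s2.png",cv2.resize(c["img"][180:310,120:320],None,fx=4,fy=4,interpolation=cv2.INTER_CUBIC))
c=cam("wrist");W=cloud(c);print(status.read_state()["ee_pos"])
for x in np.arange(.42,.62,.02):
    w=W[(abs(W[...,0]-x)<.008)&(abs(W[...,1]-.36)<.008)&(W[...,2]<.2)]; print(round(x,2),len(w) and w[:,2].max().round(3),end="; ")
E
```

```text
[0.5399754  0.2946693  0.13348686]
0.42 0; 0.44 0; 0.46 0.122; 0.48 0.131; 0.5 0.121; 0.52 0.108; 0.54 0.095; 0.56 0.08; 0.58 0.002; 0.6 0.002;
```

Call:
arm_command(
  steps=[
    [[0,0,-0.02],[0,0,0],255],
    [[0,0,-0.02],[0,0,0],255],
    [[0,0,-0.02],[0,0,0],255],
    [[0,0,0],[0,0,0],255],
    [[0,0,0],[0,0,0],255],
    [[0,0,0],[0,0,0],255],
  ],
)

```text
clock: 50.28
ee_pos: [0.5398, 0.2945, 0.1927]
eef_rot: [[0.0, 1.0, -0.001], [1.0, -0.0, -0.0], [-0.0, -0.001, -1.0]]
ft_force: [0.2, -0.5, -1.3]
gripper_width: -0.0004
gripper_force: 0.0
```

```bash
python3 - <<'E'
from h import *
c=cam("wrist");W=cloud(c);print(status.read_state()["ee_pos"])
for x in np.arange(.42,.62,.02):
    w=W[(abs(W[...,0]-x)<.008)&(abs(W[...,1]-.36)<.008)&(W[...,2]<.2)]; print(round(x,2),len(w) and w[:,2].max().round(3),end="; ")
E
```

```text
[0.53966813 0.29446353 0.19237592]
0.42 0; 0.44 0.087; 0.46 0.087; 0.48 0.085; 0.5 0.084; 0.52 0.081; 0.54 0.079; 0.56 0.047; 0.58 0.003; 0.6 0.002;
```

The lid rests on the catch at about 0.1 rad. Pressing near the free edge.

Call:
arm_command(
  steps=[
    [[-0.003,-0.027,0],[0,0,0],255],
    [[-0.003,-0.027,0],[0,0,0],255],
    [[-0.003,-0.025,0],[0,0,0],255],
    [[0,0,0.03],[0,0,0],255],
    [[0,0,0.03],[0,0,0],255],
    [[0,0,0.015],[0,0,0],255],
    [[0,0,0],[0,0,0],255],
  ],
)

```text
clock: 50.92
ee_pos: [0.459, 0.2848, 0.1144]
eef_rot: [[-0.0, 1.0, -0.006], [1.0, 0.0, -0.002], [-0.002, -0.006, -1.0]]
ft_force: [-1.1, -0.3, -1.9]
gripper_width: 0.0002
gripper_force: 0.0
```

Call:
arm_command(
  steps=[
    [[0,0,0.002],[0,0,0],255],
    [[0,0,0.002],[0,0,0],255],
    [[0,0,0.002],[0,0,0],255],
    [[0,0,0.001],[0,0,0],255],
    [[0,0,0.001],[0,0,0],255],
    [[0,0,0],[0,0,0],255],
  ],
)

```text
clock: 51.42
ee_pos: [0.4609, 0.2857, 0.1107]
eef_rot: [[-0.0, 1.0, 0.0], [1.0, 0.0, 0.0], [0.0, 0.0, -1.0]]
ft_force: [0.4, -0.3, -0.3]
gripper_width: -0.0002
gripper_force: 0.0
```

Call:
arm_command(
  steps=[
    [[0,0,0.001],[0,0,0],255],
    [[0,0,0.001],[0,0,0],255],
    [[0,0,0.001],[0,0,0],255],
    [[0,0,0],[0,0,0],255],
  ],
)

```text
clock: 51.75
ee_pos: [0.461, 0.2858, 0.1086]
eef_rot: [[-0.0, 1.0, 0.001], [1.0, 0.0, 0.001], [0.001, 0.001, -1.0]]
ft_force: [-2.8, 0.8, 5.8]
gripper_width: -0.0002
gripper_force: 3.0
```

Call:
arm_command(
  steps=[
    [[0,0,0.001],[0,0,0],255],
    [[0,0,0.001],[0,0,0],255],
    [[0,0,0],[0,0,0],255],
  ],
)

```text
clock: 52.0
ee_pos: [0.4608, 0.2857, 0.1057]
eef_rot: [[-0.0, 1.0, 0.0], [1.0, 0.0, 0.0], [0.0, 0.0, -1.0]]
ft_force: [-1.1, 0.8, 1.5]
gripper_width: -0.0001
gripper_force: 1.0
```

Call:
arm_command(
  steps=[
    [[0,0,0.001],[0,0,0],255],
    [[0,0,0.001],[0,0,0],255],
    [[0,0,0],[0,0,0],255],
  ],
)

```text
clock: 52.25
ee_pos: [0.4608, 0.2856, 0.1033]
eef_rot: [[-0.0, 1.0, -0.0], [1.0, 0.0, -0.0], [-0.0, -0.0, -1.0]]
ft_force: [-1.0, 0.1, -0.5]
gripper_width: -0.0
gripper_force: 0.0
```

Call:
arm_command(
  steps=[
    [[0,0,0.001],[0,0,0],255],
    [[0,0,0.001],[0,0,0],255],
    [[0,0,0.001],[0,0,0],255],
    [[0,0,0],[0,0,0],255],
  ],
)

```text
clock: 52.58
ee_pos: [0.4607, 0.2856, 0.1003]
eef_rot: [[-0.0, 1.0, -0.0], [1.0, 0.0, -0.0], [-0.0, -0.0, -1.0]]
ft_force: [0.3, 0.3, -0.2]
gripper_width: -0.0001
gripper_force: 0.0
```

Call:
arm_command(
  steps=[
    [[0,0,0.001],[0,0,0],255],
    [[0,0,0],[0,0,0],255],
  ],
)

```text
clock: 52.75
ee_pos: [0.4608, 0.2856, 0.1]
eef_rot: [[-0.0, 1.0, 0.0], [1.0, 0.0, 0.0], [0.0, 0.0, -1.0]]
ft_force: [-2.4, -2.1, 5.4]
gripper_width: -0.0002
gripper_force: 2.7
```

Call:
arm_command(
  steps=[
    [[0,0,0.001],[0,0,0],255],
    [[0,0,-0.02],[0,0,0],255],
    [[0,0,-0.04],[0,0,0],255],
    [[0,0,-0.04],[0,0,0],255],
    [[0,0,-0.04],[0,0,0],255],
    [[-0.03,0,0],[0,0,0],255],
    [[-0.035,0,0],[0,0,0],255],
    [[-0.035,0,0],[0,0,0],255],
    [[-0.035,0,0],[0,0,0],255],
    [[-0.035,0,0],[0,0,0],255],
  ],
)

```text
clock: 53.58
ee_pos: [0.4604, 0.1142, 0.2386]
eef_rot: [[-0.001, 1.0, 0.0], [1.0, 0.001, 0.0], [0.0, 0.0, -1.0]]
ft_force: [1.1, -0.6, 0.8]
gripper_width: -0.0001
gripper_force: 0.0
```

Call:
arm_command(
  steps=[
    [[-0.035,0,0],[0,0,0],255],
    [[-0.035,0,0],[0,0,0],255],
    [[-0.035,0,0],[0,0,0],255],
    [[0,0,0],[0,0,0],255],
    [[0,0,0],[0,0,0],255],
  ],
)

```text
clock: 54.0
ee_pos: [0.4608, 0.0092, 0.2386]
eef_rot: [[0.003, 1.0, 0.0], [1.0, -0.003, 0.0], [0.0, 0.0, -1.0]]
ft_force: [-0.2, 0.8, 0.2]
gripper_width: -0.0001
gripper_force: 0.0
```

```bash
python3 - <<'E'
from h import *
t=cam("top");W=cloud(t);print(status.read_state()["ee_pos"])
for y in (.22,.36):
  for x in np.arange(.44,.58,.02):
    w=W[(abs(W[...,0]-x)<.006)&(abs(W[...,1]-y)<.01)&(W[...,2]<.2)]; print(round(x,2),len(w) and np.median(w[:,2]).round(4),end="; ")
  print()
for n,p in [("d",(.4665,-.333)),("d",(.4665,-.285)),("b",(.369,.154))]:
    w=W[(np.hypot(W[...,0]-p[0],W[...,1]-p[1])<.026)&(W[...,2]>.036)];print(n,len(w),len(w) and (np.median(w,0).round(4),np.percentile(w[:,2],97)))
cv2.imwrite("pics/t7.png",cv2.resize(t["img"][160:290,80:440],None,fx=2.2,fy=2.2,interpolation=cv2.INTER_CUBIC))
E
```

```text
[0.46085354 0.01027152 0.23855034]
0.44 0.001; 0.46 0.076; 0.48 0.0761; 0.5 0.0763; 0.52 0.0765; 0.54 0.0767; 0.56 0.0731; 
0.44 0.0641; 0.46 0.075; 0.48 0.0752; 0.5 0.0775; 0.52 0.0761; 0.54 0.075; 0.56 0.0005; 
d 99 (array([ 0.4654, -0.3323,  0.0435]), np.float64(0.05100299111878545))
d 101 (array([ 0.466 , -0.2845,  0.043 ]), np.float64(0.056013675934733165))
b 135 (array([0.3697, 0.1567, 0.0693]), np.float64(0.07631885951599875))
```

View pics/t7.png

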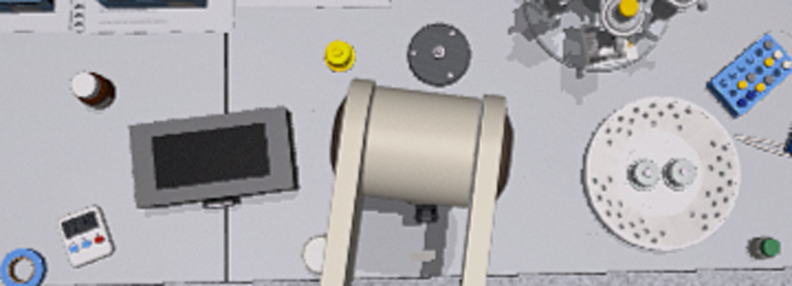

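The final crop shows the lid flat and shut (z 0.075–0.077), both rejects upright in the dish at (644,173) and (681,173), and the beaker on the table at (316,255). The gauge is clear and the bystanders haven't moved.

```bash
python3 -c "
from station import sign_off; print(sign_off())"
```

```text
the job is handed in; nothing more can be done
None
```

The job is handed in with no verdict shown: all five sleeves were tried, three fully home ones are in the latched case, two narrow ones stand in the dish, the beaker is clear on the table; the third case sleeve was not checked after release.

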